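Start a leaning lag screw square

TASK

Three of the four lag screws in the black strap on the roof frame are already home; the fourth was only pushed into its pilot hole by hand, so it stands proud and leans. Take the large T-handle socket driver out of the wooden tool block, feel its socket fully down over that screw's square head without leaning hard on it, bring the screw upright, square to the strap, before you turn it, and then start it with half a turn clockwise (seen from above), keeping it square and the driver on it. Stand the driver back in its own hole in the block, let go, and leave everything else where it is.

Things in the scene. Friction and masses are not known exactly. Their poses are not given: they have to be found in the camera images.
- driver_grip (a point): Large T-handle socket driver (0.3 kg, steel, black handle, 126 mm tall) standing in the block's larger hole: centre of its handle, a flat-sided bar 104 mm long (x), 18 mm thick (y), 26 mm high (z), 113 mm above the socket's open lower end. z: up the driver's axis. Grip across y from above. Shaft below it 12 mm thick (20 mm in the first 12 mm under the bar).
- driver_seat (a point): Same driver, same axes: centre of the flat floor inside its socket, on the axis, 11 mm above the open lower end, 102 mm below driver_grip. Square opening 18.5 mm across, flats facing +-x and +-y all the way in (no lead-in); the round face of the head guides it. Fully on, this point is at screw_head; while the squares do not match it stops about 10 mm short.
- driver: Same driver: centre of its socket's open lower end, z up its axis. The socket is 36 mm long and 32 mm over its widest. It drops over the screw's square head only when the squares match within about 5 degrees (they repeat every 90); if not, turning it slowly with a light push finds it (the head stays put).
- screw_head (a point): Standing lag screw (10 mm shank; square head 17 mm across flats, 7 mm high, plus a 1 mm round face): centre of the head's top, 48 mm above the strap. z: up the screw's axis. How the square is turned is NOT given (x, y say nothing of it). It rocks in its hole up to 9 degrees any way (about 2 N at the head) and stays as left; at the start it leans 5 to 8 degrees. Rigid lengthways.
- lag: The same screw in its pilot hole; the origin is fixed: centre of the hole's mouth on the strap's top, 50 mm above the bench, about which the screw rocks. z: square out of the strap, straight up (x, y mean nothing). With the screw square and not yet turned, screw_head is 48 mm up this axis. One of four places in a row 55 to 60 mm apart; the driven screws stand only 10 mm above the strap.
- turn (a joint): How far the standing screw has been turned clockwise (seen from above) since the start, rad; it cannot go below 0 (it may twist a little as the socket drops on). It takes about 0.2 N m and sinks 0.8 mm per rad (2.5 mm in half a turn): the driver has to follow it down. After turning, the squares bind: ease the driver back about 6 degrees and lift it slowly off, or it drags the head sideways.
- rack_hole (a point): Wooden tool block (80 x 170 mm, 55 mm high, fixed): centre of the mouth, on its top face, of the large driver's hole, round, 39 mm wide, 45 mm deep, flat floor. y: along the block, towards the smaller hole 85 mm away. With the driver standing in it, driver_seat is 34 mm below this point and driver_grip 68 mm above.
- small_driver_mid (a point): Bystander: a smaller T-handle driver, 84 mm tall, in the block's smaller hole; this point is half-way up. Handle 70 mm long, 14 mm thick, its top 94 mm above the bench.
- bottle_mid (a point): Bystander: a blue water bottle 64 mm wide and 190 mm tall, standing; this point is half-way up.
- tub_mid (a point): Bystander: an open grey tub 100 x 100 mm, 45 mm high, of spare lag screws; this point is its centre, half-way up.
- tape_mid (a point): Bystander: a black tape measure, about 72 x 40 mm and 66 mm high; this point is its centre, half-way up.
There are look-alikes about, which are no part of the job. What is shaped like the driver but red or turquoise is not meant.

How it is judged:
On the way, in this order (a step that is already met when the one before it is completed fails the run):
1. the driver is right down over the screw's head and the screw stands square to the strap, not yet turned (distance between driver_seat and screw_head below 0.0045 m and angle between the z axis of screw_head and the z axis of lag, either way round below 0.06 rad and angle between the z axis of driver and the z axis of lag, either way round below 0.1 rad and value of joint turn below 0.8 rad), for 0.2 s.
2. the screw has been turned about half a turn with the driver still on it (value of joint turn above 2.6 rad and distance between driver_seat and screw_head below 0.006 m), for 0.1 s.
At the end, for the whole second after the job is handed in: The screw has been turned clockwise by 150 to 270 degrees and stands within 5 degrees (0.09 rad) of square to the strap; the driver stands at rest in its own hole of the block, within 8 mm of its centre, right down (within 8 mm of the floor) and tilted less than 0.15 rad (value of joint turn between 2.6 and 4.7 rad and angle between the z axis of screw_head and the z axis of lag, either way round below 0.09 rad and z of driver_seat in the frame of rack_hole below -0.026 m and horizontal distance between driver_seat and rack_hole below 0.008 m and angle between driver's own z axis and vertical below 0.15 rad and linear speed of driver below 0.02 m/s); the robot touches nothing.
It fails at once if the screw, with the driver on it and turned by more than 0.8 rad, leans (value of joint turn above 0.8 rad and distance between driver_seat and screw_head below 0.006 m and angle between the z axis of screw_head and the z axis of lag, either way round above 0.085 rad).
It fails at once if the driver is pressed on the screw with more than 50 N (contact force between driver and lag above 50 N).
It fails at once if a bystander (smaller driver, bottle, tub or tape measure) is moved by more than 25 mm (distance of any of small_driver_mid, bottle_mid, tub_mid, tape_mid from where it was at the start of the episode above 0.025 m).
It also fails if it takes over 72 s, if anything falls off the work surface, if the arm or the gripper's body presses on something with over 40 N, if the wrist force passes 120 N, or if a joint passes its speed limit or range.

ROBOT

A 6-joint arm with a two-finger parallel gripper is mounted at the origin on the work surface. World frame = base frame: x ahead of the robot, y to its left, z up, the work surface at z = 0. Lengths are in m, angles in rad, forces in N, time in s.
With the tool pointing down it reaches from about 0.25 to 0.775 m from the base axis. Payload 4 kg.
Tool frame: the origin (TCP) lies where the fingers leave the gripper's body, on its centre line; the fingertips stand 97 mm ahead of it and the grasp point (between the pads) lies 78 mm ahead of it; y points along the fingers, z is the direction in which the jaws open and shut, and the axes are right-handed (so a half turn about y gives the same grasp; the last joint's range is limited). The gripper opens to 94 mm and grips with 3 to 60 N. Pads are 16 mm wide; open, the fingers measure 119 mm over their backs; the gripper's body (75 mm by 177 mm) begins 78 mm behind the grasp point.
Start: joints at [-1.449, 0.087, 1.371, -0, 1.684, -0.103], TCP at [0.123, -0.536, 0.303] pointing down, gripper open.
Joint ranges: [-3.1, 3.1], [-0.76, 2.03], [0.27, 2.55], [-1.08, 4.22], [0.17, 2.65], [-2.57, 2.57]. Speed limits (rad/s): [2.79, 2.79, 3.14, 3.14, 3.14, 3.14].

INTERFACE

Orientations are given as a unit quaternion [w, x, y, z].
In Python, from rig import arm gives the robot as it stands.
- The arm moves only by the tool arm_command, never from a script. Its argument "increments" is a list that holds one entry, the list of rows, each a list of 7 numbers: the shift along the tool's x, y, z in mm, then the turn, a rotation vector about the tool's x, y, z in degrees, then the closure, from 0 (fully open) to 1 (shut). A call has 1 to 20 rows; each row shifts and turns the commanded pose from where the row before left it, along the tool's axes as they then stand; what a row does not reach is not made up. A row lasts 1/12 s, in which the tool goes at most 41.7 mm and 7.16 degrees, less where a joint would pass 70% of its speed; a pose out of reach is approached as far as the arm can. A call is refused whole if a number of a shift passes 41.7 or a number of a turn 7.16, either way. A call with a gripper value outside its range is refused whole. The fingers move at their own pace and stop on an object; "newtons" is the grip in N (left out, the last holds). Time passes only in rows, so rows that do not move let the fingers close. It gives the time, the measured TCP pose, the force and the opening at its end, in the units of the state.
- arm.sense(): the state, without advancing time (a new reading comes with each control period).
- arm.grab_frame(name): name is "scene" or "top"; returns a dict with "image" (400x640x3 uint8, red, green, blue), "vertical_fov" (degrees; the focal length in pixels is half the picture's height over the tangent of half this angle, whatever the lens; pixels are square), "cx", "cy" (the principal point, pixels), "k1" (the pictures are not rectified: a ray, as slopes to the right and down, at radius r is drawn at 1 + k1 r^2 times it, then the intrinsics apply), "world_from_camera" (4x4, takes a point from camera to world coordinates). Camera axes: x right, y up, looking along -z (the intrinsics and any distortion apply to the point x, -y, -z); pixel columns grow to the right and rows downward; lengths in m; the calibration is good to about 2 mm. A picture is of the moment at which its call begins. There is no depth.
- arm.job_done(): hands the job in, once; it reports no verdict.
The state is a dict: "t": time; "q": joint angles; "joint_velocities": joint speeds; "joint_efforts": joint torques, N m; "tool_pos": TCP position; "ee_rot": TCP orientation; "wrist_force": force on the tool from outside, world axes, zero at the start; "ft_torque": the same for the moment, N m; "width": finger opening in m.
Only numpy, scipy, OpenCV 4.12 (cv2) and the standard library are available. Lean on these libraries where they do the work, as an engineer would, in place of code of your own. Each camera call takes 0.05 s, during which the arm holds its last target. There are 200 camera calls.

## Working session

There is one attempt and no reset: what is moved stays moved. The work goes in short steps, Python scripts to look and compute and a tool call to move; the robot and the scene stay as the last step left them, time stands still between calls to the robot, and variables do not carry over. Pictures are saved under pics/ and viewed, about 8 in all and at most 12, crops included, and the job is handed in when it is done.

Besides the shell and the picture viewer there is one more tool, called after "Emit:" as name([rows], argument=value, ...), one row to a line, values as JSON. arm_command: Moves the arm, as the interface text tells. Its arguments: {"type":"object","properties":{"increments":{"type":"array","items":{"type":"array","items":{"type":"array","items":{"type":"number"}}}},"newtons":{"type":"number"}},"required":["increments"]}

```bash
ls; mkdir -p pics; cat > h.py <<'E'
import numpy as np,cv2
from rig import arm
from scipy.spatial.transform import Rotation as R
def grab(n): return arm.grab_frame(n)
def K(f):
    h=f["image"].shape[0]; F=h/2/np.tan(np.radians(f["vertical_fov"])/2)
    return F
def ray(f,u,v):
    F=K(f); d=np.array([(u-f["cx"])/F,(v-f["cy"])/F]); s=d.copy()
    for _ in range(30): s=d/(1+f["k1"]*(s@s))
    T=np.array(f["world_from_camera"]); r=T[:3,:3]@np.array([s[0],-s[1],-1]); return T[:3,3],r/np.linalg.norm(r)
def atz(f,u,v,z):
    o,r=ray(f,u,v); return o+r*(z-o[2])/r[2]
def proj(f,p):
    T=np.array(f["world_from_camera"]); c=T[:3,:3].T@(np.asarray(p)-T[:3,3]); s=np.array([c[0],-c[1]])/-c[2]
    return s*(1+f["k1"]*(s@s))*K(f)+[f["cx"],f["cy"]]
def tri(f1,p1,f2,p2):
    A=np.zeros((3,3));b=np.zeros(3)
    for f,p in((f1,p1),(f2,p2)):
        o,r=ray(f,*p);M=np.eye(3)-np.outer(r,r);A+=M;b+=M@o
    return np.linalg.solve(A,b)
def save(f,name,box=None,k=1):
    im=f["image"][...,::-1]
    if box: x,y,w,h=box; im=im[y:y+h,x:x+w]
    cv2.imwrite("pics/"+name,cv2.resize(np.ascontiguousarray(im),None,fx=k,fy=k,interpolation=cv2.INTER_CUBIC))
E
python3 - <<'E'
from h import *
for n in("scene","top"):
    f=grab(n); save(f,n+"0.png"); print(n,f["cx"],f["cy"],f["k1"],f["vertical_fov"],np.round(f["world_from_camera"],3).tolist())
s=arm.sense(); print(s)
E
```

```text
pics
scene 326.46486544194426 195.36527645540608 -0.03150793248662171 48.059866460104864 [[0.648, -0.629, 0.429, 0.998], [0.762, 0.537, -0.363, -0.38], [-0.002, 0.562, 0.827, 0.973], [0.0, 0.0, 0.0, 1.0]]
top 317.82158453784587 202.86830792191614 -0.12082289446510787 48.81783261574401 [[-0.048, 0.979, -0.2, 0.343], [-0.999, -0.047, 0.007, -0.005], [-0.002, 0.2, 0.98, 1.195], [0.0, 0.0, 0.0, 1.0]]
{'t': 0.1, 'q': array([-1.44908179e+00,  8.78755155e-02,  1.37207731e+00,  4.00220265e-06,
        1.68357960e+00, -1.03125937e-01]), 'joint_velocities': array([-0.00115221, -0.00163836, -0.00571922,  0.00065732, -0.00085467,
        0.00083709]), 'joint_efforts': array([ 1.31497753e-03, -3.41254771e+01, -3.03301013e+01,  7.17894151e-02,
        3.04732681e-02, -1.00221314e-04]), 'tool_pos': array([ 0.12256983, -0.53586831,  0.30163717]), 'ee_rot': array([ 0.07932093, -0.07933086,  0.70332862, -0.70195702]), 'wrist_force': array([-0.64435536, -0.49719385,  0.15307148]), 'ft_torque': array([ 0.08823234, -0.0072816 , -0.02438433]), 'width': 0.09401889630341953}
```

View pics/scene0.png

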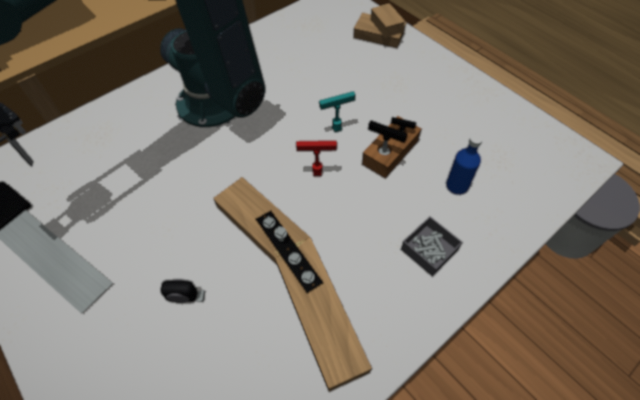

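View pics/top0.png

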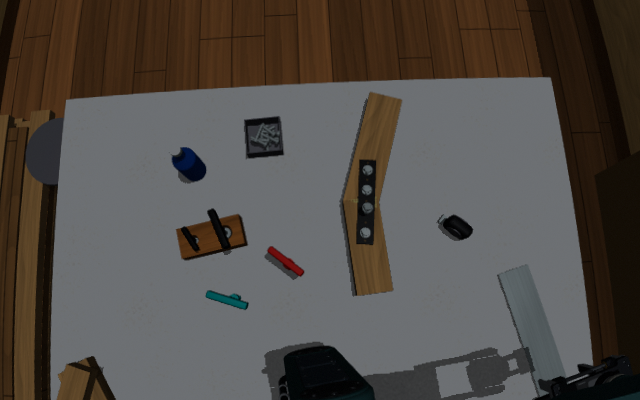

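The overview shows the block with the black driver at top (221,230) / scene (388,132), and the strap at top (367,200) / scene (290,250). I need crops to see the details.

```bash
python3 - <<'E'
from h import *
a=grab("top");b=grab("scene")
def c(f,x,y,w,h,k): return cv2.resize(np.ascontiguousarray(f["image"][y:y+h,x:x+w,::-1]),None,fx=k,fy=k,interpolation=cv2.INTER_CUBIC)
# each tile 400x300
t=[c(a,340,145,60,50*2,4),c(a,165,195,100,75,4)]
def pad(i): 
    o=np.zeros((300,400,3),np.uint8); i=i[:300,:400]; o[:i.shape[0],:i.shape[1]]=i; return o
A=pad(c(a,320,150,100,100,4)[:0] if 0 else c(a,330,155,80,90,3.3333))
B=pad(c(a,170,195,100,75,4)); C=pad(c(b,240,205,100,90,3.3333)); D=pad(c(b,345,100,100,75,4))
im=np.vstack([np.hstack([A,B]),np.hstack([C,D])]); cv2.imwrite("pics/m.png",cv2.convertScaleAbs(im,alpha=1.5))
E
```

```text
(no output)
```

View pics/m.png

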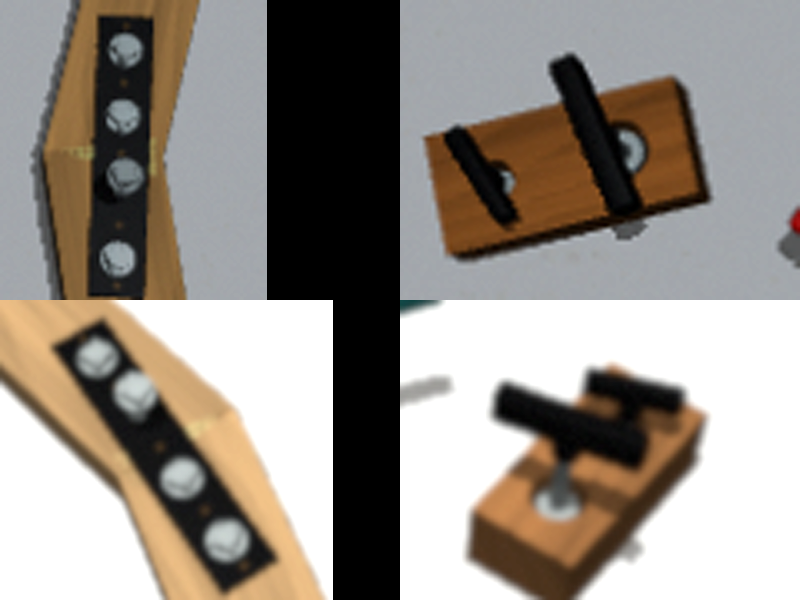

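```bash
python3 - <<'E'
from h import *
a=grab("top");b=grab("scene")
P=lambda n,t,s:print(n,np.round(tri(a,t,b,s)*1e3,1))
P("s1",(367.8,169.7),(308.1,277));P("s2",(366.9,189.8),(294.9,258.7));P("stand",(367.5,207.8),(280.8,232));P("s4",(365.4,232.7),(269.1,222.1))
for t in((367.8,169.7),(366.9,189.8),(365.4,232.7)):print(np.round(atz(a,*t,.059)*1e3,1))
for t in((308.1,277),(294.9,258.7),(269.1,222.1)):print(np.round(atz(b,*t,.059)*1e3,1))
print("head",np.round(atz(a,367.5,207.8,.097)*1e3,1),np.round(atz(b,280.8,232,.097)*1e3,1))
P("drv",(218.75,228.25),(387.5,131.25));P("hole",(227,232),(384.5,150.75))
for u,v in((141.5,62),(156.25+170-170,205)):pass
e=[atz(a,170+(x-400)/4,195+y/4,.13) for x,y in((566,62),(625,205))];print(np.round(e,3)); d=e[0]-e[1];print(np.degrees(np.arctan2(d[1],d[0])))
e=[atz(b,345+(x-400)/4,100+(y-300)/4,.123) for x,y in((503,400),(640,450))];print(np.round(e,3)); d=e[0]-e[1];print(np.degrees(np.arctan2(d[1],d[0])))
# block corners top
for x,y in((425,137),(680,78),(709,200),(455,258)):print(np.round(atz(a,170+(x-400)/4,195+y/4,.055)*1e3))
print(R.from_quat(np.roll(arm.sense()["ee_rot"],-1)).as_matrix().round(3))
E
```

```text
s1 [ 660.4 -150.3   55.3]
s2 [ 605.6 -144.2   53.1]
stand [ 549.5 -137.6   92.4]
s4 [ 490.7 -132.1   54.8]
[ 658.7 -150.9   59. ]
[ 603.7 -144.5   59. ]
[ 489.6 -132.7   59. ]
[ 662.4 -150.1   59. ]
[ 608.7 -144.8   59. ]
[ 493.7 -132.2   59. ]
head [ 548.  -138.1   97. ] [ 552.5 -137.8   97. ]
drv [509.2 235.  126.6]
hole [510.7 231.   53.8]
[[0.554 0.252 0.13 ]
 [0.463 0.216 0.13 ]]
21.809870700283973
[[0.464 0.221 0.123]
 [0.551 0.257 0.123]]
-157.34495180771566
[522. 365.  55.]
[554. 194.  55.]
[473. 176.  55.]
[442. 344.  55.]
[[-0.975 -0.     0.223]
 [-0.223  0.001 -0.975]
 [-0.    -1.    -0.001]]
```

Standing screw: third from the top, at top (367.5,208) / scene (281,232), with its head near (550,-138). The driver is at about (509,235) with its bar at about 22°. Moving above the driver now.

Emit:
arm_command([
  [[-26.5, 0, -32, 0, 0, 0, 0], [-26.5, 0, -32, 0, 0, 0, 0], [-26.5, 0, -32, 0, 0, 0, 0], [-26.5, 0, -32, 0, 0, 0, 0], [-26.5, 0, -32, 0, 0, 0, 0], [-26.5, 0, -32, 0, 0, 0, 0], [-26.5, 0, -32, 0, 0, 0, 0], [-26.5, 0, -32, 0, 0, 0, 0], [-26.5, 0, -32, 0, 0, 0, 0], [-26.5, 0, -32, 0, 0, 0, 0], [-26.5, 0, -32, 0, 0, 0, 0], [-26.5, 0, -32, 0, 0, 0, 0], [-26.5, 0, -32, 0, 0, 0, 0], [-26.5, 0, -32, 0, 0, 0, 0], [-26.5, 0, -32, 0, 0, 0, 0], [-26.5, 0, -32, 0, 0, 0, 0], [-26.5, 0, -32, 0, 0, 0, 0], [-26.5, 0, -32, 0, 0, 0, 0], [-26.5, 0, -32, 0, 0, 0, 0], [-26.5, 0, -32, 0, 0, 0, 0]],
])

```text
t: 1.97
tool_pos: [0.497, 0.2082, 0.3026]
ee_rot: [-0.08, 0.079, -0.703, 0.703]
wrist_force: [1.4, -0.2, 0.9]
width: 0.0939
```

Emit:
arm_command([
  [[-9, 0, -13, 0, -7, 0, 0], [0, 0, 0, 0, -7, 0, 0], [0, 0, 0, 0, -7, 0, 0], [0, 0, 0, 0, -7, 0, 0], [0, 0, 0, 0, -7, 0, 0], [0, 0, 0, 0, -7, 0, 0], [0, 0, 0, 0, -7, 0, 0], [0, 0, 0, 0, -7, 0, 0], [0, 0, 0, 0, -7, 0, 0], [0, 0, 0, 0, -7, 0, 0], [0, 0, 0, 0, -7, 0, 0], [0, 0, 0, 0, -7, 0, 0], [0, 0, 0, 0, -7, 0, 0], [0, 0, 0, 0, -7, 0, 0], [0, 0, 0, 0, -7, 0, 0], [0, 0, 0, 0, -7, 0, 0], [0, 0, 0, 0, -7, 0, 0], [0, 0, 0, 0, -7, 0, 0], [0, 0, 0, 0, -7, 0, 0], [0, 0, 0, 0, -7, 0, 0]],
])

```text
t: 3.63
tool_pos: [0.5024, 0.2205, 0.3025]
ee_rot: [-0.688, 0.688, -0.164, 0.164]
wrist_force: [-0.1, -1.0, -0.1]
width: 0.0943
```

Emit:
arm_command([
  [[0, 0, 0, 0, -7, 0, 0], [0, 0, 0, 0, -7, 0, 0], [0, 0, 0, 0, -7, 0, 0], [0, 0, 0, 0, -7, 0, 0], [0, 0, 0, 0, -7, 0, 0], [0, 0, 0, 0, -7, 0, 0], [0, 0, 0, 0, -7, 0, 0], [0, 0, 0, 0, 0, 0, 0], [0, 0, 0, 0, 0, 0, 0]],
])

```text
t: 4.38
tool_pos: [0.5024, 0.2205, 0.3026]
ee_rot: [-0.694, 0.694, 0.133, -0.133]
wrist_force: [0.0, -0.1, -0.5]
width: 0.0939
```

```bash
cat >> h.py <<'E'
def st():
    s=arm.sense(); M=R.from_quat(np.roll(s["ee_rot"],-1)).as_matrix()
    print("t%.2f"%s["t"],"tcp",np.round(s["tool_pos"]*1e3,1),"psi%.1f"%np.degrees(np.arctan2(M[1,2],M[0,2])),"y",np.round(M[:,1],3),"q",np.round(s["q"],2),"F",np.round(s["wrist_force"],1),"T",np.round(s["ft_torque"],2),"w%.1f"%(s["width"]*1e3)); return s,M
E
python3 - <<'E'
from h import *
s,M=st()
a=grab("top");b=grab("scene")
g=s["tool_pos"]+.078*M[:,1]
d=np.array([.509,.235,.123])-g
print(np.round(M.T@d*1e3,1))
print(proj(b,g),proj(a,g))
save(b,"b1.png",(340,70,110,110),5)
E
```

```text
t4.38 tcp [502.4 220.5 302.6] psi111.7 y [-0. -0. -1.] q [ 0.31  0.08  1.37 -0.    1.68 -1.64] F [ 0.  -0.1 -0.5] T [ 0.05 -0.12 -0.05] w93.9
[ 11.5 101.6  11. ]
[385.37010233 104.25094958] [215.22658067 224.53411165]
```

View pics/b1.png

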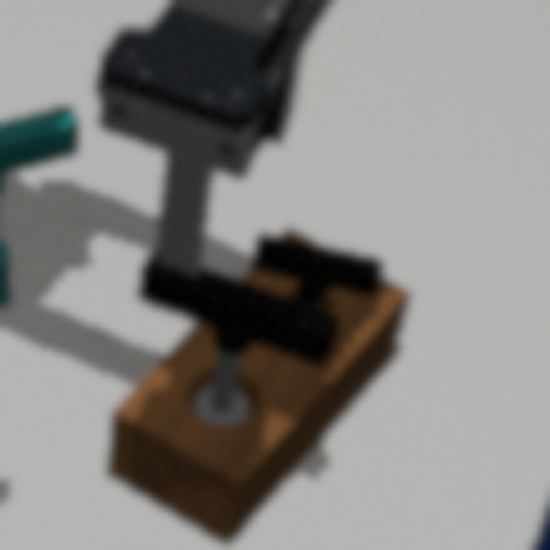

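The view shows the gripper just left of and above the large driver's bar (bar centre about (388,131.5) in scene). The offsets agree with my estimate, so I'm correcting, descending and gripping.

Emit:
arm_command([
  [[11, 20, 10, 0, 0, 0, 0], [0, 25, 0, 0, 0, 0, 0], [0, 20, 0, 0, 0, 0, 0], [0, 15, 0, 0, 0, 0, 0], [0, 12, 0, 0, 0, 0, 0], [0, 9.5, 0, 0, 0, 0, 0], [0, 0, 0, 0, 0, 0, 0.4], [0, 0, 0, 0, 0, 0, 0.6], [0, 0, 0, 0, 0, 0, 0.8], [0, 0, 0, 0, 0, 0, 0.9], [0, 0, 0, 0, 0, 0, 1], [0, 0, 0, 0, 0, 0, 1], [0, 0, 0, 0, 0, 0, 1], [0, 0, 0, 0, 0, 0, 1], [0, 0, 0, 0, 0, 0, 1], [0, 0, 0, 0, 0, 0, 1]],
], newtons=40)

```text
t: 5.82
tool_pos: [0.509, 0.2339, 0.2011]
ee_rot: [-0.694, 0.694, 0.134, -0.134]
wrist_force: [-0.5, -0.2, -0.3]
width: 0.0308
```

```bash
python3 - <<'E'
from h import *
st()
a=grab("top");b=grab("scene")
save(b,"b2.png",(340,70,110,110),5)
import cv2
i=cv2.imread("pics/b2.png")[:, :400]; j=cv2.resize(np.ascontiguousarray(a["image"][185:275,165:255,::-1]),(400,400),interpolation=cv2.INTER_CUBIC)
cv2.imwrite("pics/b3.png",np.hstack([cv2.resize(cv2.imread("pics/b2.png"),(400,400)),cv2.convertScaleAbs(j,alpha=1.8)]))
E
```

```text
t5.82 tcp [509.  233.9 201.1] psi111.9 y [ 0. -0. -1.] q [ 0.33  0.15  1.5  -0.    1.49 -1.62] F [-0.5 -0.2 -0.3] T [ 0.06 -0.17  0.04] w30.8
```

View pics/b3.png

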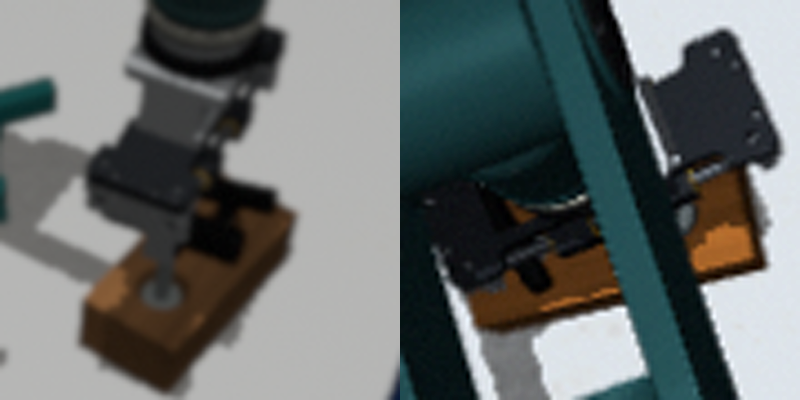

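Emit:
arm_command([
  [[0, 0, 0, 0, 0, 0, 1], [0, 0, 0, 0, 0, 0, 1], [0, 0, 0, 0, 0, 0, 1], [0, 0, 0, 0, 0, 0, 1], [0, 0, 0, 0, 0, 0, 1], [0, 0, 0, 0, 0, 0, 1]],
])

```text
t: 6.42
tool_pos: [0.5088, 0.2342, 0.2011]
ee_rot: [0.694, -0.694, -0.134, 0.134]
wrist_force: [-1.9, 1.7, -0.4]
width: 0.0183
```

Emit:
arm_command([
  [[0, -3, 0, 0, 0, 0, 1], [0, -7, 0, 0, 0, 0, 1], [0, -15, 0, 0, 0, 0, 1], [0, -20, 0, 0, 0, 0, 1], [0, -20, 0, 0, 0, 0, 1], [0, -20, 0, 0, 0, 0, 1], [0, -20, 0, 0, 0, 0, 1], [0, -15, 0, 0, 0, 0, 1], [0, 0, 0, 0, 0, 0, 1], [0, 0, 0, 0, 0, 0, 1]],
])

```text
t: 7.25
tool_pos: [0.5092, 0.2337, 0.3219]
ee_rot: [-0.694, 0.694, 0.135, -0.133]
wrist_force: [0.0, -0.5, -3.6]
width: 0.0187
```

```bash
python3 - <<'E'
from h import *
s,M=st()
g=s["tool_pos"]+.078*M[:,1]
for t in (np.array([.548,-.138,.321]),):print(np.round(M.T@(t-s["tool_pos"])*1e3,1))
E
```

```text
t7.25 tcp [509.2 233.7 321.9] psi111.9 y [ 0.002  0.    -1.   ] q [ 0.33  0.11  1.31 -0.    1.72 -1.62] F [ 0.  -0.5 -3.6] T [ 0.08 -0.12 -0.03] w18.7
[-102.5    1.  -359.4]
```

Emit:
arm_command([
  [[-4, 0, -15, 0, 0, 0, 1], [-8, 0, -30, 0, 0, 0, 1], [-9, 0, -34, 0, 0, 0, 1], [-9, 0, -34, 0, 0, 0, 1], [-9, 0, -34, 0, 0, 0, 1], [-9, 0, -34, 0, 0, 0, 1], [-9, 0, -34, 0, 0, 0, 1], [-9, 0, -34, 0, 0, 0, 1], [-9, 0, -34, 0, 0, 0, 1], [-5, 0, -20, 0, 0, 0, 1], [0, 0, 0, 0, 0, 0, 1], [0, 0, 0, 0, 0, 0, 1], [0, 0, 0, 0, 0, 0, 1]],
])

```text
t: 8.33
tool_pos: [0.5472, -0.0766, 0.3195]
ee_rot: [0.695, -0.694, -0.133, 0.135]
wrist_force: [-0.8, -0.2, -2.9]
width: 0.0182
```

```bash
python3 - <<'E'
from h import *
s,M=st()
g=s["tool_pos"]+.078*M[:,1]
a=grab("top");b=grab("scene")
print(proj(b,g),proj(b,g+.113*M[:,1]),proj(a,g),proj(b,[.55,-.137,.097]))
c=lambda f,x,y,al:cv2.convertScaleAbs(cv2.resize(np.ascontiguousarray(f["image"][y:y+96,x:x+64,::-1]),(400,600),interpolation=cv2.INTER_CUBIC),alpha=al)
cv2.imwrite("pics/c1.png",np.hstack([c(b,255,155,1.2),c(a,330,150,1.8)]))
E
```

```text
t8.33 tcp [547.2 -76.6 319.5] psi111.9 y [-0.003  0.001 -1.   ] q [-0.24  0.09  1.33  0.    1.72 -2.19] F [-0.8 -0.2 -2.9] T [ 0.09 -0.12 -0.  ] w18.2
[297.13804434 177.76173595] [299.9405712  207.71536411] [346.91411684 197.27350698] [280.41542074 231.0590803 ]
```

View pics/c1.png

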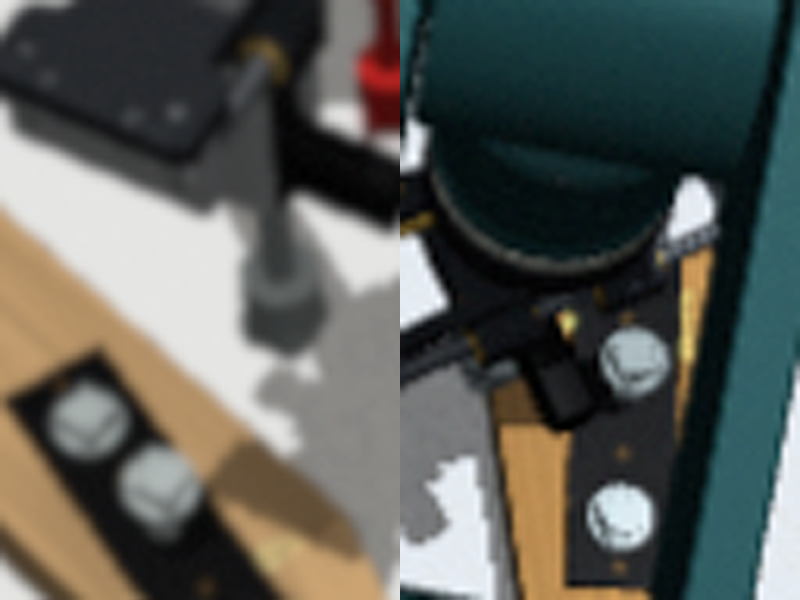

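```bash
python3 - <<'E'
from h import *
b=grab("scene")["image"][...,::-1].astype(np.float32)
for _ in range(7): b+=grab("scene")["image"][...,::-1]
b/=8
cv2.imwrite("pics/avg.png",b)
t=cv2.imread("pics/top0.png").astype(np.float32)
def c(i,x,y,w,h,k,g=1):
    o=cv2.resize(np.ascontiguousarray(i[y:y+h,x:x+w]),None,fx=k,fy=k,interpolation=cv2.INTER_CUBIC)
    o=o+1.5*(o-cv2.GaussianBlur(o,(0,0),k*1.2)); return np.clip(o*g,0,255)
A=c(b,265,217,32,30,12.5,.95);B=c(t,352,193,32,30,12.5,1.3)
cv2.imwrite("pics/d.png",np.hstack([A,B]))
E
```

```text
[ WARN:0@9.766] global loadsave.cpp:1063 imwrite_ Unsupported depth image for selected encoder is fallbacked to CV_8U.
```

View pics/d.png

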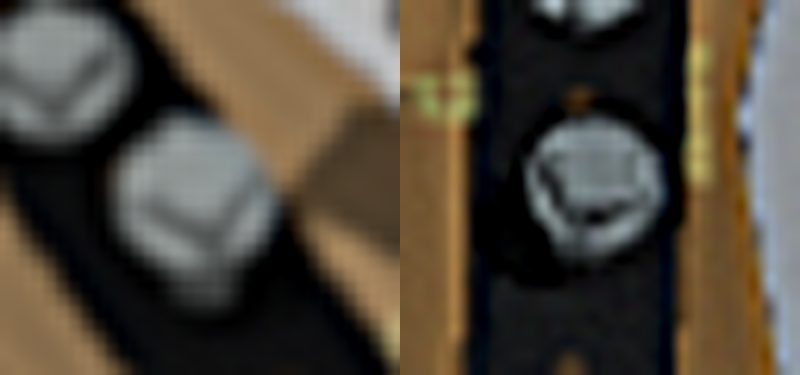

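```bash
python3 - <<'E'
from h import *
a=grab("top");b=grab("scene")
S=lambda x,y:(265+x/12.5,217+y/12.5); T=lambda x,y:(352+(x-400)/12.5,193+y/12.5)
for f,F,pts in((b,S,((148,197),(210,240),(245,200))),(a,T,((545,175),(573,215),(640,205)))):
    p=[atz(f,*F(*q),.092) for q in pts]
    for i,j in((1,0),(1,2)):
        d=p[j]-p[i];print(np.round(p[i]*1e3,1),np.linalg.norm(d)*1e3,np.degrees(np.arctan2(d[1],d[0])), np.degrees(np.arctan2(d[1],d[0]))%90)
print("flange",tri(a,T(595,188),b,S(195,195)))
for x in(544,546,548,550,552):
    q=proj(b,[x/1e3,-.1382+.00011*(548-x),.05]); print(x,(q-[265,217])*12.5)
for z in(.05,.06,.07,.08,.09):print(z,(proj(b,[.548,-.138,z])-[265,217])*12.5)
E
```

```text
[ 560.  -141.2   92. ] 14.612558252077017 -167.50066557291288 12.49933442708712
[ 560.  -141.2   92. ] 10.060550711358752 104.11663673706572 14.116636737065718
[ 543. -134.   92.] 10.000165076626791 31.015496433030567 31.015496433030567
[ 543. -134.   92.] 13.91173524477299 -84.1998019572326 5.800198042767406
flange [ 0.54928195 -0.13813371  0.08997471]
544 [192.0347058  281.67534862]
546 [197.56806267 289.55102957]
548 [203.1114496  297.44073039]
550 [208.66489079 305.3444841 ]
552 [214.22841048 313.26232382]
0.05 [203.96747771 296.82610987]
0.06 [199.32958932 270.95035527]
0.07 [194.61764182 244.6561194 ]
0.08 [189.82986786 217.93328368]
0.09 [184.96444413 190.77140458]
```

```bash
python3 - <<'E'
from h import *
s,M=st(); b=grab("scene")
g=s["tool_pos"]+.191*M[:,1]; print("pred",g*1e3)
d=atz(b,300.9,206.8,g[2]);print("obs",d*1e3)
fl=atz(b,280.6,232.6,.090);print("fl",fl*1e3, "off tool",M.T@(d-g)*1e3)
i=cv2.imread("pics/avg.png").astype(np.float32)
x,y=280,180;o=cv2.resize(i[y:y+40,x:x+40],(600,600),interpolation=cv2.INTER_CUBIC);o=o+1.2*(o-cv2.GaussianBlur(o,(0,0),18))
for z,c in((.191,(0,0,255)),(.155,(0,255,0)),(.115,(255,0,0))):
  for r in (.016,):
    for k in range(24):
        p=proj(b,s["tool_pos"]+z*M[:,1]+r*(M[:,0]*np.cos(k*.2618)+M[:,2]*np.sin(k*.2618)))
        cv2.circle(o,tuple(int(v) for v in ((p-[x,y]+.5)*15)),2,c,-1)
cv2.imwrite("pics/e.png",np.clip(o,0,255))
E
```

```text
t8.93 tcp [547.6 -76.9 321.2] psi111.9 y [ 0. -0. -1.] q [-0.24  0.09  1.33 -0.    1.72 -2.19] F [-0.5 -0.2 -3.4] T [ 0.09 -0.2   0.02] w18.4
pred [547.64696861 -76.92960816 130.2388937 ]
obs [547.0274252  -73.83723174 130.2388937 ]
fl [ 549.87258111 -137.14837247   90.        ] off tool [ 5.78233761e-01 -4.32442114e-04  3.10036635e+00][ WARN:0@2.046] global loadsave.cpp:1063 imwrite_ Unsupported depth image for selected encoder is fallbacked to CV_8U.
```

View pics/e.png

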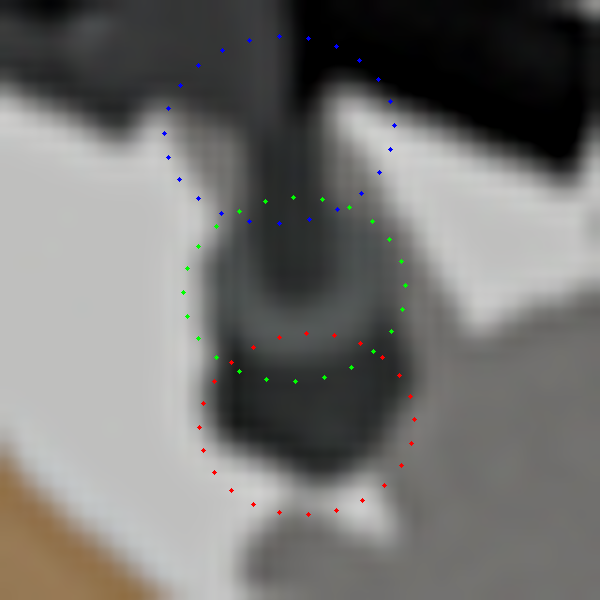

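View: the held socket hangs upright, slightly higher in the picture than predicted (about 2 px, near the calibration error). The head's square is turned roughly 13–15°, and it leans about 5° towards +x. Going just above the head for a close look.

Emit:
arm_command([
  [[-4, 0, -11, 0, 0, 0, 1], [-6, 0, -18, 0, 0, 0, 1], [-6, 0, -18, 0, 0, 0, 1], [-4.4, 6, -11.8, 0, 0, 0, 1], [0, 8, 0, 0, 0, 0, 1], [0, 8, 0, 0, 0, 0, 1], [0, 4, 0, 0, 0, 0, 1], [0, 0, 0, 0, 0, 0, 1], [0, 0, 0, 0, 0, 0, 1], [0, 0, 0, 0, 0, 0, 1]],
], newtons=60)

```text
t: 9.82
tool_pos: [0.5507, -0.1385, 0.2954]
ee_rot: [-0.694, 0.694, 0.135, -0.134]
wrist_force: [-0.2, 0.1, -3.2]
width: 0.0178
```

```bash
cat > look.py <<'E'
from h import *
import sys
def look(name,x=260,y=200,w=40,h=60):
    s,M=st(); im=0
    for _ in range(4):
        b=grab("scene"); im=im+b["image"][...,::-1].astype(np.float32)/4
    o=cv2.resize(im[y:y+h,x:x+w],None,fx=10,fy=10,interpolation=cv2.INTER_CUBIC);o=o+1.2*(o-cv2.GaussianBlur(o,(0,0),12))
    o2=o.copy()
    for z in(.191,.155):
        for k in range(24):
            p=proj(b,s["tool_pos"]+z*M[:,1]+.016*(M[:,0]*np.cos(k*.2618)+M[:,2]*np.sin(k*.2618)))
            cv2.circle(o2,tuple(int(v) for v in ((p-[x,y]+.5)*10)),2,(0,0,255) if z>.16 else (0,255,0),-1)
    cv2.imwrite("pics/"+name,np.clip(np.hstack([o,o2]),0,255).astype(np.uint8))
look(sys.argv[1])
E
python3 look.py f.png
```

```text
t9.82 tcp [ 550.7 -138.5  295.4] psi111.9 y [ 0. -0. -1.] q [-0.35  0.13  1.34  0.    1.67 -2.3 ] F [-0.2  0.1 -3.2] T [ 0.08 -0.21 -0.02] w17.8
```

View pics/f.png

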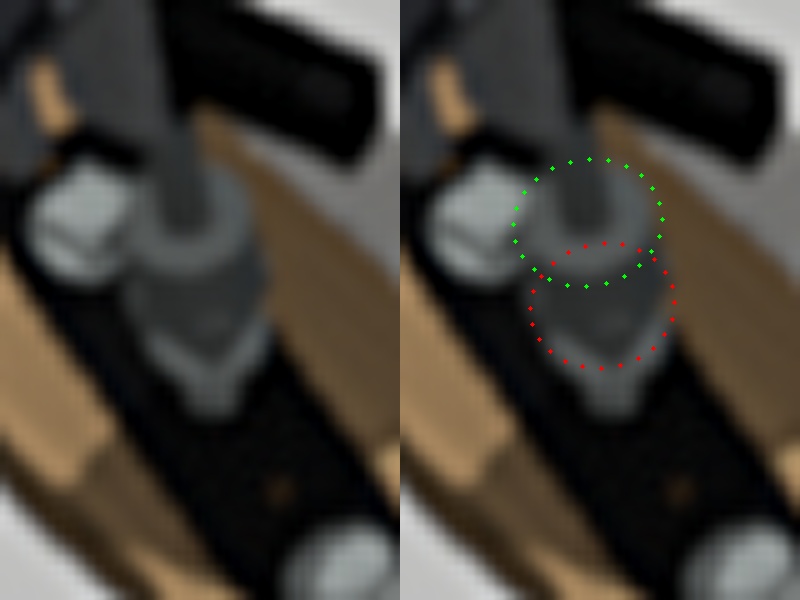

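The socket hangs centred over the head within about 1 mm: its lower corner is at (207,352) in the crop, with the flange V band just below it. Lowering gently.

Emit:
arm_command([
  [[0.5, 1.5, 0, 0, 0, 0, 1], [0, 1.5, 0, 0, 0, 0, 1], [0, 1, 0, 0, 0, 0, 1], [0, 1, 0, 0, 0, 0, 1], [0, 0.5, 0, 0, 0, 0, 1], [0, 0.5, 0, 0, 0, 0, 1], [0, 0, 0, 0, 0, 0, 1]],
])

```text
t: 10.6
tool_pos: [0.551, -0.1391, 0.289]
ee_rot: [0.694, -0.694, -0.134, 0.134]
wrist_force: [-0.8, 0.2, -3.6]
width: 0.0182
```

Emit:
arm_command([
  [[0, 0.5, 0, 0, 0, 0, 1], [0, 0.5, 0, 0, 0, 0, 1], [0, 0, 0, 0, 0, 0, 1]],
])

```text
t: 10.85
tool_pos: [0.5511, -0.139, 0.2884]
ee_rot: [-0.694, 0.694, 0.134, -0.134]
wrist_force: [0.3, 0.2, -2.0]
width: 0.0181
```

Emit:
arm_command([
  [[0, 0.5, 0, 0, 0, 0, 1], [0, 0, 0, 0, 0, 0, 1]],
])

```text
t: 11.02
tool_pos: [0.5511, -0.139, 0.2881]
ee_rot: [-0.694, 0.694, 0.134, -0.134]
wrist_force: [0.1, 0.4, -1.1]
width: 0.0179
```

Emit:
arm_command([
  [[0, 0.5, 0, 0, 0, 0, 1], [0, 0, 0, 0, 0, 0, 1]],
])

```text
t: 11.18
tool_pos: [0.5512, -0.1391, 0.2879]
ee_rot: [-0.694, 0.694, 0.135, -0.134]
wrist_force: [1.0, 0.6, 0.3]
width: 0.0181
```

Emit:
arm_command([
  [[0, 0.5, 0, 0, 0, 0, 1], [0, 0, 0, 0, 0, 0, 1]],
])

```text
t: 11.35
tool_pos: [0.5512, -0.1391, 0.2877]
ee_rot: [-0.694, 0.695, 0.135, -0.134]
wrist_force: [-0.6, 1.0, 3.5]
width: 0.0174
```

Emit:
arm_command([
  [[0, 0, 0, 0, 1, 0, 1], [0, 0, 0, 0, 1, 0, 1], [0, 0, 0, 0, 1, 0, 1], [0, 0, 0, 0, 1, 0, 1], [0, 0, 0, 0, 1, 0, 1], [0, 0, 0, 0, 1, 0, 1]],
])

```text
t: 11.85
tool_pos: [0.5507, -0.1387, 0.2854]
ee_rot: [0.701, -0.7, -0.096, 0.098]
wrist_force: [0.0, 1.2, -3.3]
width: 0.0179
```

Emit:
arm_command([
  [[0, 0, 0, 0, 1, 0, 1], [0, 0, 0, 0, 1, 0, 1], [0, 0, 0, 0, 1, 0, 1], [0, 0, 0, 0, 1, 0, 1]],
])

```text
t: 12.18
tool_pos: [0.5509, -0.1389, 0.2864]
ee_rot: [0.703, -0.703, -0.072, 0.073]
wrist_force: [-1.5, 1.3, -4.2]
width: 0.0179
```

It dropped through the contact height with no load, so the squares match. Lowering onto the seat.

Emit:
arm_command([
  [[0, 0.8, 0, 0, 0, 0, 1], [0, 0.8, 0, 0, 0, 0, 1], [0, 0.8, 0, 0, 0, 0, 1], [0, 0.8, 0, 0, 0, 0, 1], [0, 0, 0, 0, 0, 0, 1]],
])

```text
t: 12.6
tool_pos: [0.5511, -0.1391, 0.2843]
ee_rot: [-0.703, 0.704, 0.073, -0.073]
wrist_force: [-3.6, 1.1, 1.3]
width: 0.0179
```

Emit:
arm_command([
  [[0, 0.7, 0, 0, 0, 0, 1], [0, 0.7, 0, 0, 0, 0, 1], [0, 0.6, 0, 0, 0, 0, 1], [0, 0, 0, 0, 0, 0, 1]],
])

```text
t: 12.93
tool_pos: [0.5514, -0.1392, 0.2823]
ee_rot: [-0.703, 0.704, 0.074, -0.073]
wrist_force: [-1.9, 2.0, 4.1]
width: 0.0175
```

```bash
python3 -c "
from h import *
st()"
```

```text
t12.93 tcp [ 551.4 -139.2  282.3] psi101.9 y [ 0.002 -0.001 -1.   ] q [-0.35  0.13  1.36 -0.    1.65 -2.13] F [-1.9  2.   4.1] T [0.47 0.4  0.08] w17.5
```

Emit:
arm_command([
  [[-1, 0, 0.5, 0, 0, 0, 1], [-1, 0, 0.5, 0, 0, 0, 1], [0, 0.6, 0, 0, 0, 0, 1], [0, 0.6, 0, 0, 0, 0, 1], [0, 0, 0, 0, 0, 0, 1]],
])

```text
t: 13.35
tool_pos: [0.5495, -0.1387, 0.2807]
ee_rot: [-0.703, 0.704, 0.074, -0.072]
wrist_force: [0.8, -0.1, 4.6]
width: 0.0177
```

```bash
python3 -c "
from h import *
st()"
```

```text
t13.35 tcp [ 549.5 -138.7  280.7] psi101.9 y [ 0.002 -0.001 -1.   ] q [-0.35  0.13  1.37 -0.    1.64 -2.13] F [ 0.8 -0.1  4.6] T [ 0.18 -0.5   0.06] w17.7
```

Emit:
arm_command([
  [[-0.8, 0.6, 0.2, 0, 0, 0, 1], [-0.8, 0.6, 0.2, 0, 0, 0, 1], [0, 0.5, 0, 0, 0, 0, 1], [0, 0, 0, 0, 0, 0, 1]],
])

```text
t: 13.68
tool_pos: [0.5475, -0.1387, 0.2788]
ee_rot: [-0.703, 0.704, 0.073, -0.073]
wrist_force: [2.4, -0.6, 5.6]
width: 0.0178
```

```bash
python3 -c "
from h import *
st()"
```

```text
t13.68 tcp [ 547.5 -138.7  278.8] psi101.9 y [ 0.001 -0.001 -1.   ] q [-0.35  0.13  1.38 -0.    1.64 -2.13] F [ 2.4 -0.6  5.6] T [-0.09 -0.76  0.06] w17.8
```

Emit:
arm_command([
  [[0, 0.5, 0, 0, 0, 0, 1], [0, 0.5, 0, 0, 0, 0, 1], [0, 0, 0, 0, 0, 0, 1]],
])

```text
t: 13.93
tool_pos: [0.5475, -0.1387, 0.2781]
ee_rot: [-0.703, 0.704, 0.074, -0.073]
wrist_force: [2.6, -1.0, 5.6]
width: 0.018
```

Emit:
arm_command([
  [[0, 0.5, 0, 0, 0, 0, 1], [0, 0, 0, 0, 0, 0, 1]],
])

```text
t: 14.1
tool_pos: [0.5475, -0.1387, 0.278]
ee_rot: [-0.703, 0.704, 0.074, -0.073]
wrist_force: [2.4, -0.3, 7.0]
width: 0.0181
```

```bash
python3 -c "
from h import *
st()"
```

```text
t14.10 tcp [ 547.5 -138.7  278. ] psi101.9 y [ 0.002 -0.001 -1.   ] q [-0.35  0.13  1.38 -0.    1.64 -2.13] F [ 2.4 -0.3  7. ] T [-0.06 -0.62  0.06] w18.1
```

Seated at TCP z 0.278, as expected. Now I'll feel for the rocking stops to find the upright position, starting in −x.

Emit:
arm_command([
  [[0, -0.6, 0, 0, 0, 0, 1], [-1, 0, 0.2, 0, 0, 0, 1], [-1, 0, 0.2, 0, 0, 0, 1], [-1, 0, 0.2, 0, 0, 0, 1], [-1, 0, 0.2, 0, 0, 0, 1], [0, 0, 0, 0, 0, 0, 1]],
])

```text
t: 14.6
tool_pos: [0.5434, -0.1391, 0.2781]
ee_rot: [-0.703, 0.704, 0.073, -0.073]
wrist_force: [2.4, -1.0, 5.9]
width: 0.018
```

Emit:
arm_command([
  [[-1, 0, 0.2, 0, 0, 0, 1], [0, 0, 0, 0, 0, 0, 1]],
])

```text
t: 14.77
tool_pos: [0.5425, -0.1391, 0.2781]
ee_rot: [-0.703, 0.704, 0.074, -0.072]
wrist_force: [3.3, -1.7, 5.2]
width: 0.0179
```

Emit:
arm_command([
  [[-1, 0, 0.2, 0, 0, 0, 1], [0, 0, 0, 0, 0, 0, 1]],
])

```text
t: 14.93
tool_pos: [0.5415, -0.1392, 0.2781]
ee_rot: [-0.703, 0.704, 0.074, -0.073]
wrist_force: [3.3, -2.4, 5.5]
width: 0.0175
```

```bash
python3 -c "
from h import *
st()"
```

```text
t14.93 tcp [ 541.5 -139.2  278.1] psi101.9 y [ 0.002 -0.002 -1.   ] q [-0.35  0.11  1.39 -0.    1.64 -2.13] F [ 3.3 -2.4  5.5] T [-0.52 -0.95  0.1 ] w17.5
```

Emit:
arm_command([
  [[-1, 0, 0.2, 0, 0, 0, 1], [0, 0, 0, 0, 0, 0, 1]],
])

```text
t: 15.1
tool_pos: [0.5404, -0.1392, 0.2781]
ee_rot: [-0.703, 0.704, 0.073, -0.073]
wrist_force: [2.4, -2.3, 5.0]
width: 0.0179
```

Emit:
arm_command([
  [[-1, 0, 0.2, 0, 0, 0, 1], [0, 0, 0, 0, 0, 0, 1]],
])

```text
t: 15.27
tool_pos: [0.5394, -0.1391, 0.278]
ee_rot: [-0.703, 0.704, 0.073, -0.073]
wrist_force: [2.8, -2.5, 5.0]
width: 0.018
```

Emit:
arm_command([
  [[-1, 0, 0.2, 0, 0, 0, 1], [0, 0, 0, 0, 0, 0, 1]],
])

```text
t: 15.43
tool_pos: [0.5383, -0.1391, 0.278]
ee_rot: [-0.703, 0.704, 0.073, -0.073]
wrist_force: [2.2, -1.9, 4.4]
width: 0.0175
```

```bash
python3 -c "
from h import *
st()"
```

```text
t15.43 tcp [ 538.3 -139.1  278. ] psi101.9 y [ 0.001 -0.002 -1.   ] q [-0.35  0.11  1.4  -0.    1.63 -2.13] F [ 2.2 -1.9  4.4] T [-0.73 -1.09  0.09] w17.5
```

Emit:
arm_command([
  [[-1, 0, 0.2, 0, 0, 0, 1], [0, 0, 0, 0, 0, 0, 1]],
])

```text
t: 15.6
tool_pos: [0.5373, -0.139, 0.2779]
ee_rot: [-0.703, 0.704, 0.073, -0.073]
wrist_force: [3.1, -3.3, 5.7]
width: 0.0178
```

Emit:
arm_command([
  [[-1, 0, 0.2, 0, 0, 0, 1], [0, 0, 0, 0, 0, 0, 1]],
])

```text
t: 15.77
tool_pos: [0.5362, -0.1389, 0.2779]
ee_rot: [-0.703, 0.704, 0.073, -0.073]
wrist_force: [2.6, -3.6, 4.5]
width: 0.0179
```

```bash
python3 look.py g.png
```

```text
t15.77 tcp [ 536.2 -138.9  277.9] psi101.9 y [ 0.001 -0.001 -1.   ] q [-0.36  0.1   1.4  -0.    1.63 -2.13] F [ 2.6 -3.6  4.5] T [-0.73 -1.1   0.12] w17.9
```

View pics/g.png

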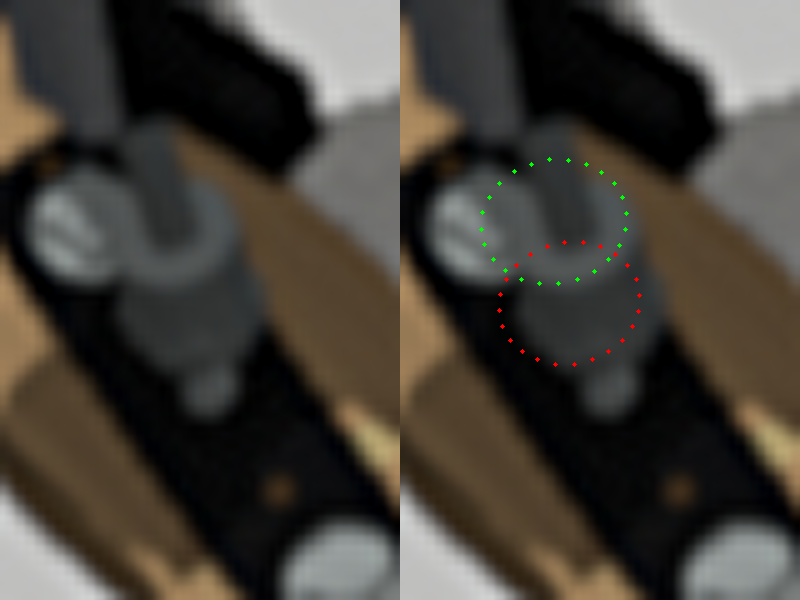

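The picture shows the socket lagging about 20 px (~4–5 mm) right of prediction with its shaft tilted, so the driver pivots in the pads. The shank foot sits at crop (209,402). Checking the shank's direction numerically.

```bash
python3 - <<'E'
from h import *
b=grab("scene"); g=sum(grab("scene")["image"].astype(float).mean(2) for _ in range(4))/4
print("     ",list(range(268,292)))
for y in range(214,245): print(y,g[y,268:292].astype(int))
for x in(.5445,.5465,.5485):
    print([np.round(proj(b,[x,-.138,z]),1).tolist() for z in(.05,.06,.07,.08)])
E
```

```text
[268, 269, 270, 271, 272, 273, 274, 275, 276, 277, 278, 279, 280, 281, 282, 283, 284, 285, 286, 287, 288, 289, 290, 291]
214 [30 31 30 34 41 47 49 51 52 55 56 51 42 31 21 12  6  3  3  3  5 11 29 58]
215 [25 23 20 26 37 46 50 51 53 56 61 62 58 51 40 27 16  8  6  4  9 28 53 80]
216 [43 38 29 27 35 44 49 51 52 55 61 65 66 63 56 46 33 21 13 11 25 49 77 98]
217 [ 63  59  50  43  42  45  48  51  52  54  60  67  70  69  66  59  51  42
  31  27  41  69  93 106]
218 [ 77  75  70  64  57  52  50  50  51  53  60  70  74  72  70  67  63  58
  50  46  56  76  96 106]
219 [84 81 79 76 70 60 52 50 51 53 59 69 76 76 73 70 67 65 62 60 64 75 88 99]
220 [91 83 81 80 77 67 55 50 51 52 57 67 75 78 76 71 68 67 66 66 67 70 77 88]
221 [101  87  82  81  79  72  59  51  51  52  55  64  74  78  77  73  68  67
  67  67  66  67  69  76]
222 [108  94  85  82  80  75  62  52  51  51  54  62  74  78  77  72  68  66
  67  67  67  67  67  69]
223 [112 103  89  82  80  77  68  56  52  53  56  64  74  78  75  69  65  65
  66  66  67  67  66  66]
224 [108 103  89  81  80  79  73  63  58  59  64  71  76  77  72  64  61  
[... 1133 characters left out ...]
 58 62 59 42 20  9  7  7  8 11 25 44]
239 [53 36 19 10  7  7  8  8  8 17 36 52 59 59 52 34 16  8  7  8  8  8 15 29]
240 [57 46 31 16  9  7  6  7  8 13 28 45 52 51 40 23 10  7  8  7  8  8  9 16]
241 [61 56 44 25 12  8  8  8  8  9 18 27 34 33 24 13  8  8  7  7  8  8  9 12]
242 [62 61 53 36 19 10  7  8  8  8  9 12 14 14 11  8  7  8  6  8  8 10 12 13]
243 [62 62 59 47 31 15  9  8  7  7  7  8  7  8  7  7  7  8  7  8 10 13 13 14]
244 [62 62 61 56 44 26 12  8  8  7  8  8  7  8  8  8  8  7  8 10 13 14 14 14]
[[280.4, 239.7], [280.0, 237.7], [279.6, 235.6], [279.3, 233.4]]
[[280.9, 240.3], [280.6, 238.2], [280.2, 236.1], [279.8, 234.0]]
[[281.4, 240.9], [281.1, 238.8], [280.7, 236.7], [280.3, 234.6]]
```

```bash
python3 - <<'E'
from h import *
b=grab("scene")
print([np.round(atz(b,*p,.09)*1e3,1) for p in((280.6,232.6),(279,231.7))])
# synth compare: project flange outline r=15 bottom thickness
for c in((.5499,-.1371),(.546,-.1371),(.542,-.1371),(.546,-.139)):
    P=np.array([proj(b,[c[0]+.015*np.cos(t),c[1]+.015*np.sin(t),.087]) for t in np.linspace(0,6.28,60)])
    print(c,P.min(0).round(1),P.max(0).round(1))
# initial extents
i=cv2.imread("pics/scene0.png").mean(2)
for y in range(224,245): print(y,i[y,268:292].astype(int))
E
```

```text
[array([ 549.9, -137.1,   90. ]), array([ 545.7, -138.5,   90. ])]
(0.5499, -0.1371) [274.1 227.5] [287.4 239.1]
(0.546, -0.1371) [273.1 226.4] [286.3 237.9]
(0.542, -0.1371) [272.  225.2] [285.3 236.7]
(0.546, -0.139) [272.4 226.8] [285.7 238.4]
224 [103 102  98 102 110 102  75  39  16  12  14  24  43  70  94 108 111 111
 111 110 111 111 111 110]
225 [ 96  89  96 107 107  86  54  25  14  18  29  35  41  56  82 103 112 113
 112 111 110 111 111 110]
226 [ 95  87  92  98  85  58  30  18  21  38  60  74  74  75  88 105 112 114
 113 112 111 110 110 110]
227 [ 78  75  73  66  51  31  19  27  44  69  97 112 113 110 112 116 118 116
 114 113 112 111 110 110]
228 [ 47  46  41  33  22  17  27  52  79 100 121 131 132 131 131 130 128 121
 115 113 113 112 111 110]
229 [ 20  19  18  16  13  21  46  82 109 122 133 137 138 139 138 137 132 124
 117 115 113 113 112 111]
230 [ 12  11  14  11  15  29  66 105 126 132 137 139 140 141 140 138 132 121
 115 113 113 113 112 112]
231 [ 13  11  11  14  14  36  77 115 131 132 136 140 141 141 140 135 124 113
 108 107 109 112 113 112]
232 [ 12  13  13  12  15  35 
[... 534 characters left out ...]
 112 106  93  84  81  67  41
  19   8  10  28  62  93]
238 [74 46 22 14 13 13 12 17 28 49 70 85 86 79 70 57 37 18  8  6  8 18 44 75]
239 [89 62 33 16 15 11 13 13 16 25 42 57 62 63 57 41 23 11  7  6  7 10 26 51]
240 [97 78 50 27 16 14 12 13 13 16 27 41 48 50 48 34 14  8  5  5  6 10 15 29]
241 [102  92  72  43  21  12  13  12  10  14  16  24  29  33  30  20  10   6
   6   6   8  12  13  19]
242 [104 101  88  61  34  17  14  14  14  13  12  13  16  14  11  11   6   7
   6   7  10  11  14  13]
243 [104 104  97  79  53  29  14  12  14  12  12  12  11  11  11  10   7  11
   9  12  10  11  12  13]
244 [104 104 102  94  75  46  23  13  13  14  14  13  14  12  12  11  13  10
  14  12  13  14  12  13]
```

Flange and shank foot line up: the screw is about upright at x≈546.5, but the driver has pitched ~5–6° in the pads. I'll tilt the tool about the head until the driver is vertical. Then I'll let the driver rest flat on the head and regrip it with the tool vertical.

Emit:
arm_command([
  [[2.15, -0.12, -0.45, 0.14, 0, 0.69, 1], [2.15, -0.12, -0.45, 0.14, 0, 0.69, 1], [2.15, -0.12, -0.45, 0.14, 0, 0.69, 1], [2.15, -0.12, -0.45, 0.14, 0, 0.69, 1], [2.15, -0.12, -0.45, 0.14, 0, 0.69, 1], [2.15, -0.12, -0.45, 0.14, 0, 0.69, 1], [2.15, -0.12, -0.45, 0.14, 0, 0.69, 1], [2.15, -0.12, -0.45, 0.14, 0, 0.69, 1], [0, 0, 0, 0, 0, 0, 1]],
])

```text
t: 17.02
tool_pos: [0.554, -0.1384, 0.2774]
ee_rot: [0.706, -0.699, -0.038, 0.108]
wrist_force: [2.8, -1.2, 4.0]
width: 0.0176
```

```bash
cat > pr.py <<'E'
from h import *
st();b=grab("scene"); g=sum(grab("scene")["image"].astype(float).mean(2) for _ in range(4))/4
np.set_printoptions(linewidth=200)
for y in range(208,243): print(y,g[y,266:292].astype(int))
E
python3 pr.py
```

```text
t17.02 tcp [ 554.  -138.4  277.4] psi101.8 y [-0.1   -0.    -0.995] q [-0.33  0.2   1.3  -0.03  1.74 -2.11] F [ 2.8 -1.2  4. ] T [-0.56 -0.94  0.08] w17.6
208 [ 49  52  54  54  55  55  54  47  30  11   4   5   6   7   7   7   7   8   7   7  14  29  48  66  85 104]
209 [52 53 54 54 55 54 54 48 31 13  4  5  5  8  7  8  8  7  8  7  7 10 19 35 55 77]
210 [54 54 54 54 55 55 54 49 33 14  4  3  3  4  6  6  7  8  9  8  7  7  8 13 26 44]
211 [56 53 54 54 55 55 54 49 34 15  4  2  4  4  4  6  6  6  7  7  7  7  7  8  8 18]
212 [52 52 53 53 54 55 54 49 35 16  4  4  4  4  3  4  5  6  7  7  7  9  8  7  7  8]
213 [41 46 51 53 54 54 55 50 37 20 10  9 11  8  6  4  4  2  6  6  7  7  8  8  7  5]
214 [28 37 45 50 52 54 54 51 42 29 24 26 29 28 22 14  6  4  4  5  6  7  8  8  6  5]
215 [25 34 47 50 51 52 51 49 45 38 38 41 47 53 51 39 22 11  5  3  4  4  5  7  6  5]
216 [39 58 75 70 61 53 47 44 45 45 46 49 58 73 81 71 51 30 13  5  3  4  4  5  4  4]
217 [ 66  91 109 105  90  71  53  42  43  46  48  51  60  80  97  96  80  56  32  14   5   3   4   4   4   3]
218 [101 120 131 129 116  92  69  51  45  47  48  50 
[... 1736 characters left out ...]
 50 52 54 50 36 18 10  7  8 14 29 48 63]
237 [102  83  57  32  18  14  12  12  10  12  16  26  40  52  57  57  53  39  20   9   7   7   8  17  36  57]
238 [109 100  80  51  24  13  11  10   8   8  10  21  41  58  62  60  54  40  21   9   7   8   7  11  25  44]
239 [113 109  96  67  35  16  10   9   8   8   9  18  38  56  63  59  50  34  17   8   8   7   7   8  16  29]
240 [113 111 102  80  49  22  10   8   7   6   8  13  28  46  53  52  41  25  11   8   7   8   7   8   9  17]
241 [113 108  99  84  59  30  13   8   8   7   7   9  17  27  33  34  25  14   8   9   7   8   7   7   7   9]
242 [110  99  86  75  59  39  20  11   7   7   8   8   8  10  13  14  12   9   7   7   7   8   9   8   7   9]
```

Emit:
arm_command([
  [[0, -0.5, 0, 0, 0, 0, 1], [0, 0, 0, 0, 0, 0, 0.72], [0, 0, 0, 0, 0, 0, 0.72], [-0.96, 0.05, 0.2, -0.14, 0, -0.69, 0.72], [-0.96, 0.05, 0.2, -0.14, 0, -0.69, 0.72], [-0.96, 0.05, 0.2, -0.14, 0, -0.69, 0.72], [-0.96, 0.05, 0.2, -0.14, 0, -0.69, 0.72], [-0.96, 0.05, 0.2, -0.14, 0, -0.69, 0.72], [-0.96, 0.05, 0.2, -0.14, 0, -0.69, 0.72], [-0.96, 0.05, 0.2, -0.14, 0, -0.69, 0.72], [-0.96, 0.05, 0.2, -0.14, 0, -0.69, 0.72], [0, 0, 0, 0, 0, 0, 0.72]],
])

```text
t: 18.27
tool_pos: [0.5454, -0.1385, 0.2786]
ee_rot: [-0.703, 0.703, 0.073, -0.073]
wrist_force: [0.1, -0.8, -0.6]
width: 0.026
```

```bash
sed -i 's/208,243/200,243/; s/266:292/262:292/' pr.py; python3 pr.py
```

```text
t18.27 tcp [ 545.4 -138.5  278.6] psi101.9 y [ 0.001 -0.    -1.   ] q [-0.35  0.12  1.38  0.    1.64 -2.13] F [ 0.1 -0.8 -0.6] T [ 0.08 -0.12  0.02] w26.0
200 [ 73  66  54  47  45  42  35  23  14  10   9   7   6   6   5   5   5   7  16  33  47  57  78 125 171 189 192 192 192 192]
201 [ 65  54  47  48  50  48  40  30  22  14   7   7   7   7   7   5   6   6  11  23  38  49  70 118 166 188 191 192 191 192]
202 [ 54  47  47  51  54  54  50  44  35  23  10   7   8   8   8   6   6   7   7  13  22  34  58 106 156 182 190 191 192 192]
203 [ 48  48  51  53  55  56  56  54  46  31  14   7   7   7   7   7   6   7   6   8   8  18  40  81 129 165 182 188 190 192]
204 [ 50  51  53  53  55  57  57  56  51  35  16   7   5   6   7   7   6   7   7   7   7   8  21  49  91 131 158 174 184 189]
205 [ 58  54  53  53  54  57  58  57  52  39  19   5   4   5   4   7   7   7   7   8   8   6   8  21  48  81 111 139 164 181]
206 [ 67  55  53  54  54  56  58  57  54  43  24   7   3   4   3   5   6   7   7   7   7   6   7   8  17  34  58  90 124 154]
207 [ 74  57  53  53  54  55  57  57  56  47  28   8   4   3   
[... 3382 characters left out ...]
 64  38  18  10   7   7   8   8  11  15  27  41  53  58  58  53  37  19   9   7   7   9  17  36  56]
238 [115 114 109  97  81  64  46  27  13   8   7   8   7   7  10  21  40  57  62  60  54  39  20   9   7   6   8  11  25  45]
239 [115 111 103  86  70  62  53  36  19   9   8   8   7   8   7  17  36  53  61  59  49  32  16   8   7   8   7   8  15  29]
240 [112 103  93  77  66  62  58  47  31  17   9   8   7   7   8  12  26  41  50  51  40  23  10   8   7   7   6   6   8  16]
241 [104  88  77  68  64  62  61  56  44  26  11   8   8   8   7   8  14  23  32  33  25  13   8   7   8   7   8   7   9   9]
242 [92 75 67 65 63 63 62 61 54 37 19 10  7  6  7  8  8 11 13 14 11  8  7  7  8  7  8  6  8  7]
```

```bash
cat > ov.py <<'E'
from h import *
s,M=st(); X,Y=260,195
im=0
for _ in range(4):
    b=grab("scene"); im=im+b["image"][...,::-1].astype(np.float32)/4
cur=cv2.resize(im[Y:Y+60,X:X+40],None,fx=10,fy=10,interpolation=cv2.INTER_CUBIC)
old=cv2.imread("pics/f.png")[:,:400].astype(np.float32); old=np.vstack([np.zeros((50,400,3),np.float32),old])[:600]
def draw(o,base,A,c,bias=(0,0)):
    P=lambda p:tuple(int(v) for v in (proj(b,base+A@np.array(p))+bias-[X,Y]+.5)*10)
    def box(hx,hy,z0,z1):
        for z in(z0,z1):
            q=[P((sx*hx,sy*hy,z)) for sx,sy in((1,1),(1,-1),(-1,-1),(-1,1))]
            for i in range(4): cv2.line(o,q[i],q[(i+1)%4],c,1)
        for sx in(1,-1):
            for sy in(1,-1): cv2.line(o,P((sx*hx,sy*hy,z0)),P((sx*hx,sy*hy,z1)),c,1)
    box(.052,.009,.1,.126); box(.0113,.0113,0,.036)
    for sy in(1,-1):
        d=np.array([.65,.76,0])*.006*sy; d=A.T@d; cv2.line(o,P((d[0],d[1],.036)),P((d[0],d[1],.09)),c,1)
def Rz(a): return R.from_euler('z',a,degrees=True).as_matrix()
draw(old,np.array([.5507,-.1385,.2954-.191]),Rz(21.9),(0,255,0))
draw(cur,np.array([.5464,-.1387,.087]),Rz(11.9),(0,255,0))
cv2.imwrite("pics/ov.png",np.clip(np.hstack([old,cur*1.2]),0,255).astype(np.uint8))
E
python3 ov.py
```

```text
t18.52 tcp [ 545.9 -138.5  278.4] psi101.9 y [-0. -0. -1.] q [-0.35  0.12  1.38 -0.    1.64 -2.13] F [ 0.5 -0.8  0.4] T [ 0.1  -0.14  0.  ] w26.2
```

View pics/ov.png

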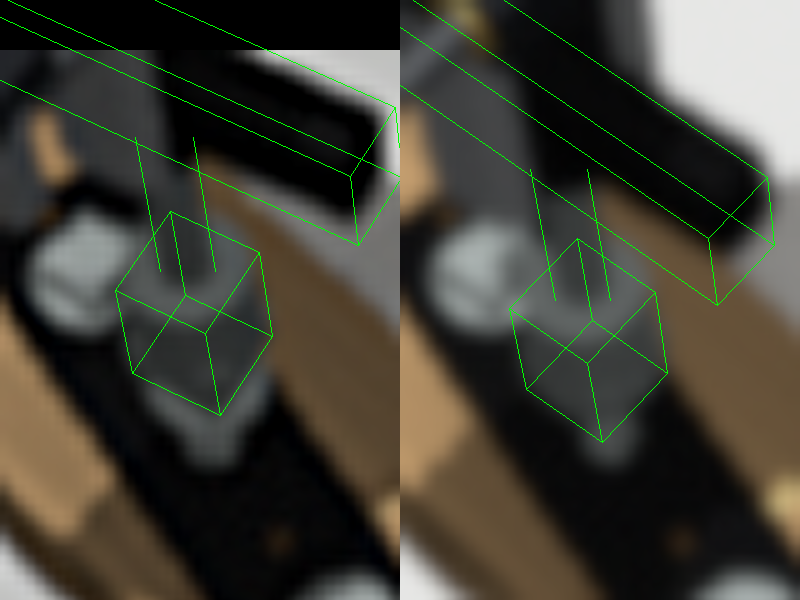

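The overlay suggests the released driver's bar is now turned nearer 20° than the pads' 12°. I'll measure the bar's edges numerically.

```bash
cat > bar.py <<'E'
from h import *
from scipy.optimize import least_squares
def silh(f,base,A,sc=8,X=255,Y=185,W=50,H=40):
    P=np.array([(proj(f,base+A@np.array([sx*.052,sy*.009,z]))+.5-[X,Y])*sc for sx in(1,-.1) for sy in(1,-1) for z in(.1,.126)])
    m=np.zeros((H*sc,W*sc),np.uint8); cv2.fillConvexPoly(m,cv2.convexHull(P.astype(np.float32)).astype(np.int32),255)
    return m
def rows(g,X=255,Y=185,W=50,H=40): return g[Y:Y+H,X:X+W]
def fit(f,g,yaw0,base):
    # edge maps: dark bar mask in region right of shaft
    sc=8;X,Y,W,H=255,185,50,40
    up=cv2.resize(rows(g),None,fx=sc,fy=sc,interpolation=cv2.INTER_CUBIC)
    best=[]
    for yaw in np.arange(yaw0-14,yaw0+15,2):
      for dx in np.arange(-2.5,2.6,.5):
        for dy in np.arange(-5,2.1,.5):
          P=[(proj(f,base+R.from_euler('z',yaw,degrees=True).as_matrix()@np.array([sx*.052,sy*.009,z]))+.5+[dx,dy]-[X,Y])*sc for sx in(1,.35) for sy in(1,-1) for z in(.1,.126)]
          m=np.zeros((H*sc,W*sc),np.uint8); cv2.fillConvexPoly(m,cv2.convexHull(np.float32(P)).astype(np.int32),255)
          k=cv2.dilate(m,np.ones((25,25)))-m
          k[:, :int((P[4][0]+P[7][0])/2)]=0  # ignore left of truncated end
          best.append((np.minimum(up[k>0],60).mean()-1.5*up[m>0].mean(),yaw,dx,dy))
    best.sort(reverse=True); return best[:6]
if __name__=="__main__":
    s,M=st(); b=grab("scene"); g=np.mean([grab("scene")["image"].astype(np.float32).mean(2) for _ in range(3)],0)
    print("now",[tuple(np.round(x,1)) for x in fit(b,g,14,np.array([.5464,-.1387,.087]))])
    g0=cv2.imread("pics/avg.png").astype(np.float32).mean(2)
    # reference: upright gripped at t8.9
    X0=np.array([.5476,-.0769,.1302])
    import bar
    sh=np.round(proj(b,X0)-proj(b,[.5464,-.1387,.087])).astype(int); print(sh)
    g1=np.roll(g0,(-sh[1],-sh[0]),(0,1))
    class F(dict): pass
    f2=dict(b); f2["cx"]-=sh[0]; f2["cy"]-=sh[1]
    print("ref",[tuple(np.round(x,1)) for x in fit(f2,g1,22,X0)])
E
python3 bar.py
```

```text
t18.72 tcp [ 546.  -138.5  278.3] psi101.9 y [-0.  0. -1.] q [-0.35  0.12  1.38 -0.    1.64 -2.13] F [-0.2 -0.   0.1] T [ 0.06 -0.21 -0.01] w26.6
now [(np.float64(25.9), np.float64(10.0), np.float64(-1.0), np.float64(-3.0)), (np.float64(25.7), np.float64(8.0), np.float64(-0.5), np.float64(-3.5)), (np.float64(25.6), np.float64(8.0), np.float64(-1.0), np.float64(-3.5)), (np.float64(25.6), np.float64(10.0), np.float64(-1.5), np.float64(-3.0)), (np.float64(25.4), np.float64(8.0), np.float64(-0.5), np.float64(-3.0)), (np.float64(25.3), np.float64(10.0), np.float64(-1.0), np.float64(-2.5))]
[ 21 -25]
ref [(np.float64(4.5), np.float64(20.0), np.float64(-2.0), np.float64(-2.5)), (np.float64(4.4), np.float64(18.0), np.float64(-2.0), np.float64(-3.0)), (np.float64(4.1), np.float64(18.0), np.float64(-1.5), np.float64(-3.0)), (np.float64(4.1), np.float64(20.0), np.float64(-2.0), np.float64(-3.0)), (np.float64(4.1), np.float64(20.0), np.float64(-2.5), np.float64(-2.5)), (np.float64(4.0), np.float64(16.0), np.float64(-1.5), np.float64(-3.5))]
```

Numerically the bar is at ~11.5°, so it did not slip in yaw. The driver is standing free and flat on the head, so I'll back the hand right away and measure its lean with both cameras.

Emit:
arm_command([
  [[0, 0, 0, 0, 0, 0, 0.6], [0, 0, 0, 0, 0, 0, 0.5], [0, -5, 0, 0, 0, 0, 0.5], [0, -15, 0, 0, 0, 0, 0.5], [0, -20, 0, 0, 0, 0, 0.5], [0, -15, 0, 0, 0, 0, 0.5], [0, -5, 0, 0, 0, 0, 0.5], [8, 0, 38, 0, 0, 0, 0.5], [8, 0, 38, 0, 0, 0, 0.5], [8, 0, 38, 0, 0, 0, 0.5], [8, 0, 38, 0, 0, 0, 0.5], [8, 0, 38, 0, 0, 0, 0.5], [0, 0, 0, 0, 0, 0, 0.5], [0, 0, 0, 0, 0, 0, 0.5]],
])

```text
t: 20.08
tool_pos: [0.5456, 0.0574, 0.338]
ee_rot: [-0.703, 0.703, 0.074, -0.075]
wrist_force: [0.3, -0.3, -0.3]
width: 0.0468
```

```bash
python3 - <<'E'
from h import *
st()
A=np.mean([grab("top")["image"].astype(np.float32) for _ in range(4)],0);B=np.mean([grab("scene")["image"].astype(np.float32) for _ in range(4)],0)
np.save("A.npy",A);np.save("B.npy",B)
c=lambda f,x,y,al:np.clip(al*cv2.resize(f[y:y+60,x:x+40,::-1],(400,600),interpolation=cv2.INTER_CUBIC),0,255)
cv2.imwrite("pics/h.png",np.hstack([c(B,258,190,1.3),c(A,345,178,2)]).astype(np.uint8))
E
```

```text
t20.08 tcp [545.6  57.4 338. ] psi102.1 y [-0.001 -0.    -1.   ] q [ 0.    0.08  1.31 -0.    1.75 -1.78] F [ 0.3 -0.3 -0.3] T [ 0.03 -0.14  0.04] w46.8
```

View pics/h.png

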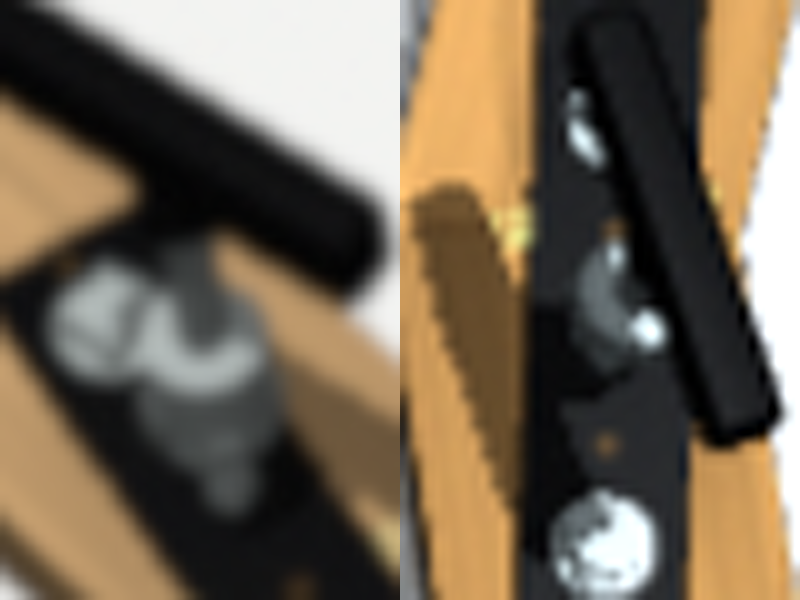

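This view shows the driver standing by itself on the head with the hand clear. In top, the bar runs from (615,12) to (745,430) in the crop; in scene its +x end is at (375,240). Fitting the bar in both views.

```bash
cat > fitbar.py <<'E'
from h import *
from scipy.optimize import minimize
a=grab("top");b=grab("scene");A=np.load("A.npy").mean(2);B=np.load("B.npy").mean(2)
sc=6
def mk(g,x,y,w,h): return (x,y,w,h,cv2.resize(g[y:y+h,x:x+w],None,fx=sc,fy=sc,interpolation=cv2.INTER_CUBIC))
VA=(a,)+mk(A,350,165,45,70);VB=(b,)+mk(B,225,160,80,75)
np.set_printoptions(linewidth=220)
for r in range(172,226,6): print(r,A[r,356:386].astype(int))
def cost(p,show=False):
    x,y,z,yaw,pit=p; M=R.from_euler('ZY',[yaw,pit],degrees=True).as_matrix(); c=np.array([x,y,z])/1e3; J=0
    for (f,X,Y,W,H,up),cap in((VA,20),(VB,60)):
        P=np.float32([(proj(f,c+M@np.array([i*.052,j*.009,k*.013]))+.5-[X,Y])*sc for i in(1,-1) for j in(1,-1) for k in(1,-1)])
        m=np.zeros((H*sc,W*sc),np.uint8); cv2.fillConvexPoly(m,np.round(cv2.convexHull(P)*16).astype(np.int32),255,shift=4)
        k=cv2.dilate(m,np.ones((15,15)))-m
        J+=(np.minimum(up[m>0],cap).mean()-np.minimum(up[k>0],cap).mean())/cap
    return J+((z-200)/3)**2*.01
best=None
for yaw in(8,12,16):
  for pit in(-4,0,4):
    r=minimize(cost,[547,-137,200,yaw,pit],method="Nelder-Mead",options=dict(initial_simplex=np.array([[547,-137,200,yaw,pit]]*6)+np.vstack([np.zeros(5),np.diag([5,5,2,4,3])]),maxiter=400))
    print(np.round(r.x,1),round(r.fun,4))
E
python3 fitbar.py
```

```text
172 [ 80  80  63  31  16  15  16  72 108  68  59  88  91  97  99  91  44  18  15  19  67  75  81  83  85  84  79  78  80  83]
178 [ 80  81  42  19  17  16  16  17  14  11  11  10  12  16  16  16  16  16  16  27  70  80  83  85  85  83  77  80  91 129]
184 [ 79  76  35  15  16  12   3   1   6  14  14  14  13  12   7   9  16  17  19  48  75  82  84  84  82  78  79 112 130 132]
190 [ 72  70  35  16  18  25  85  53  10   0   4  16  16  14  13  12   8  11  19  71  82  83  82  81  84  72 124 131 132 131]
196 [ 76  55  28  18  18  19  18  18  19  15   4   1   4  16  16  15  14  13   9  33  79  80  80  82  97 127 131 132 132 132]
202 [ 98  66  30  19  19  19  19  19  23  40  67  32   1   1   4  16  18  16  15  13  11  28  78 125 132 132 132 132 131 132]
208 [ 39  21  12  11  13  12  20  38  50  53  50  32  22  21   8   1   3  16  19  17  17  15  12  24 119 131 131 131 131 132]
214 [ 38  18   5   6   5   5   6   7  16  26  23  17  17  22  22  20  10   1   3  16  19  18  17  15  13  27 119 131 132 131]
220 [ 32  15   5   5   5  10  18  21  21  21  21  21  21  21  21  21  21  23  23   7   2  13  11   7   4   3  47 113 130 131]
[ 546.3 -136.1  199.6   13.9   -6.2] -0.8359
[ 547.1 -135.8  199.6   13.3   -1.1] -0.8345
[ 547.5 -135.7  199.3   12.7    1.1] -0.8359
[ 546.7 -136.   200.    13.7   -3.5] -0.8341
[ 5.469e+02 -1.360e+02  1.991e+02  1.260e+01  5.000e-01] -0.8343
[ 548.2 -135.7  199.2   12.7    3.9] -0.833
[ 546.8 -135.8  199.    12.9   -1.9] -0.8367
[ 547.6 -135.8  199.6   12.3    1.6] -0.835
[ 547.7 -135.5  199.7   12.2    4.3] -0.8312
```

The driver stands at bar centre ≈(547,−136,199.5) over a hole at ≈(546,−138). Its axis, and so the screw's, is within about 1° of vertical. Regripping there.

Emit:
arm_command([
  [[-8, 0, -38.1, 0, 0, 0, 0.5], [-8, 0, -38.1, 0, 0, 0, 0.5], [-8, 0, -38.1, 0, 0, 0, 0.5], [-8, 0, -38.1, 0, 0, 0, 0.5], [-8, 0, -38.1, 0, 0, 0, 0.5], [0, 0, 0, 0, 0, 0, 0.5], [0, 0, 0, 0, 0, 0, 0.5], [0, 20, 0, 0, 0, 0, 0.5], [0, 20, 0, 0, 0, 0, 0.5], [0, 13, 0, 0, 0, 0, 0.5], [0, 7, 0, 0, 0, 0, 0.5], [0, 0, 0, 0, 0, 0, 0.5]],
])

```text
t: 21.58
tool_pos: [0.5454, -0.1376, 0.2764]
ee_rot: [0.704, -0.703, -0.073, 0.075]
wrist_force: [-0.4, 0.5, 0.4]
width: 0.0467
```

```bash
python3 -c "
from h import *
st()"
```

```text
t21.58 tcp [ 545.4 -137.6  276.4] psi102.0 y [-0.004  0.002 -1.   ] q [-0.35  0.12  1.38  0.    1.64 -2.13] F [-0.4  0.5  0.4] T [ 0.08 -0.16 -0.  ] w46.7
```

Emit:
arm_command([
  [[0, 0, 0, 0, 0, 0, 0.7], [0, 0, 0, 0, 0, 0, 0.75], [0, 0, 0, 0, 0, 0, 0.8], [0, 0, 0, 0, 0, 0, 0.85], [0, 0, 0, 0, 0, 0, 0.9], [0, 0, 0, 0, 0, 0, 1], [0, 0, 0, 0, 0, 0, 1], [0, 0, 0, 0, 0, 0, 1]],
], newtons=60)

```text
t: 22.25
tool_pos: [0.5461, -0.1387, 0.2793]
ee_rot: [0.703, -0.703, -0.074, 0.073]
wrist_force: [-0.5, 1.9, 4.1]
width: 0.0178
```

```bash
python3 -c "
from h import *
st()"
```

```text
t22.25 tcp [ 546.1 -138.7  279.3] psi101.9 y [ 0.001  0.    -1.   ] q [-0.35  0.12  1.38  0.    1.64 -2.13] F [-0.5  1.9  4.1] T [ 0.57 -0.04  0.04] w17.8
```

Emit:
arm_command([
  [[0.15, 0, 0.75, 0, 0, 0, 1], [0.15, 0, 0.75, 0, 0, 0, 1], [0, 0, 0, 0, 0, 0, 1]],
])

```text
t: 22.5
tool_pos: [0.5461, -0.1379, 0.2794]
ee_rot: [-0.703, 0.704, 0.074, -0.073]
wrist_force: [-0.6, -0.7, 4.5]
width: 0.0183
```

Emit:
arm_command([
  [[0, 0.5, 0, 0, 0, 0, 1], [0, 0, 0, 0, 0, 0, 1]],
])

```text
t: 22.67
tool_pos: [0.5462, -0.138, 0.2793]
ee_rot: [-0.703, 0.704, 0.074, -0.072]
wrist_force: [-0.9, 0.5, 5.8]
width: 0.018
```

```bash
python3 -c "
from h import *
st()"
```

```text
t22.67 tcp [ 546.2 -138.   279.3] psi101.9 y [ 0.002 -0.002 -1.   ] q [-0.35  0.12  1.38 -0.    1.64 -2.13] F [-0.9  0.5  5.8] T [0.18 0.1  0.12] w18.0
```

Lateral forces are about zero and the driver is seated with a light push. Turning clockwise, following it down.

Emit:
arm_command([
  [[0, 0, 0, 0, 0, 0, 1], [0, 0, 0, 0, 2, 0, 1], [0, 0.03, 0, 0, 3, 0, 1], [0, 0.05, 0, 0, 4, 0, 1], [0, 0.06, 0, 0, 4, 0, 1], [0, 0.06, 0, 0, 4, 0, 1], [0, 0.06, 0, 0, 4, 0, 1], [0, 0.06, 0, 0, 4, 0, 1], [0, 0, 0, 0, 0, 0, 1]],
])

```text
t: 23.42
tool_pos: [0.5459, -0.1381, 0.279]
ee_rot: [-0.702, 0.703, -0.081, 0.082]
wrist_force: [-1.1, -0.2, 6.6]
width: 0.0181
```

```bash
python3 -c "
from h import *
st()"
```

```text
t23.42 tcp [ 545.9 -138.1  279. ] psi76.7 y [ 0.001 -0.002 -1.   ] q [-0.35  0.12  1.38 -0.    1.64 -1.69] F [-1.1 -0.2  6.6] T [0.05 0.25 0.12] w18.1
```

Emit:
arm_command([
  [[0, 0.06, 0, 0, 4, 0, 1], [0, 0.06, 0, 0, 4, 0, 1], [0, 0.06, 0, 0, 4, 0, 1], [0, 0.06, 0, 0, 4, 0, 1], [0, 0.06, 0, 0, 4, 0, 1], [0, 0.06, 0, 0, 4, 0, 1], [0, 0.06, 0, 0, 4, 0, 1], [0, 0.06, 0, 0, 4, 0, 1], [0, 0, 0, 0, 0, 0, 1]],
])

```text
t: 24.17
tool_pos: [0.5456, -0.1381, 0.2785]
ee_rot: [-0.652, 0.653, -0.272, 0.272]
wrist_force: [-1.8, -0.2, 7.7]
width: 0.0183
```

```bash
python3 -c "
from h import *
st()"
```

```text
t24.17 tcp [ 545.6 -138.1  278.5] psi44.7 y [ 0.    -0.002 -1.   ] q [-0.35  0.12  1.38 -0.    1.64 -1.13] F [-1.8 -0.2  7.7] T [0.04 0.54 0.13] w18.3
```

Emit:
arm_command([
  [[-0.35, 0, -0.35, 0, 0, 0, 1], [0, 0.06, 0, 0, 4, 0, 1], [0, 0.06, 0, 0, 4, 0, 1], [0, 0.06, 0, 0, 4, 0, 1], [0, 0.06, 0, 0, 4, 0, 1], [0, 0.06, 0, 0, 4, 0, 1], [0, 0.06, 0, 0, 4, 0, 1], [0, 0.06, 0, 0, 4, 0, 1], [0, 0.06, 0, 0, 4, 0, 1], [0, 0, 0, 0, 0, 0, 1]],
])

```text
t: 25.0
tool_pos: [0.5451, -0.1378, 0.2781]
ee_rot: [-0.552, 0.553, -0.441, 0.442]
wrist_force: [-2.3, 1.3, 8.3]
width: 0.018
```

```bash
python3 -c "
from h import *
st()"
```

```text
t25.00 tcp [ 545.1 -137.8  278.1] psi12.7 y [ 0.    -0.001 -1.   ] q [-0.35  0.12  1.38 -0.    1.64 -0.57] F [-2.3  1.3  8.3] T [0.21 0.62 0.13] w18.0
```

Emit:
arm_command([
  [[-0.4, 0, -0.4, 0, 0, 0, 1], [0, 0.06, 0, 0, 4, 0, 1], [0, 0.06, 0, 0, 4, 0, 1], [0, 0.06, 0, 0, 4, 0, 1], [0, 0.06, 0, 0, 4, 0, 1], [0, 0.06, 0, 0, 4, 0, 1], [0, 0.06, 0, 0, 4, 0, 1], [0, 0.06, 0, 0, 4, 0, 1], [0, 0.06, 0, 0, 4, 0, 1], [0, 0, 0, 0, 0, 0, 1]],
])

```text
t: 25.83
tool_pos: [0.5447, -0.1373, 0.2776]
ee_rot: [-0.409, 0.409, -0.576, 0.577]
wrist_force: [-1.7, 1.2, 7.9]
width: 0.0179
```

```bash
python3 -c "
from h import *
st()"
```

```text
t25.83 tcp [ 544.7 -137.3  277.6] psi-19.3 y [ 0.    -0.001 -1.   ] q [-0.35  0.12  1.39 -0.    1.64 -0.01] F [-1.7  1.2  7.9] T [0.36 0.61 0.18] w17.9
```

Emit:
arm_command([
  [[0, 0.06, 0, 0, 4, 0, 1], [0, 0.06, 0, 0, 4, 0, 1], [0, 0.06, 0, 0, 4, 0, 1], [0, 0.06, 0, 0, 4, 0, 1], [0, 0.06, 0, 0, 4, 0, 1], [0, 0.06, 0, 0, 4, 0, 1], [0, 0.06, 0, 0, 4, 0, 1], [0, 0.06, 0, 0, 4, 0, 1], [0, 0.06, 0, 0, 4, 0, 1], [0, 0, 0, 0, 0, 0, 1]],
])

```text
t: 26.67
tool_pos: [0.5449, -0.137, 0.2771]
ee_rot: [-0.212, 0.211, -0.675, 0.675]
wrist_force: [-1.4, 2.1, 8.6]
width: 0.0182
```

Emit:
arm_command([
  [[0, 0.06, 0, 0, 4, 0, 1], [0, 0.06, 0, 0, 4, 0, 1], [0, 0.06, 0, 0, 4, 0, 1], [0, 0.06, 0, 0, 4, 0, 1], [0, 0.06, 0, 0, 4, 0, 1], [0, 0.06, 0, 0, 4, 0, 1], [0, 0.06, 0, 0, 4, 0, 1], [0, 0.06, 0, 0, 4, 0, 1], [0, 0.06, 0, 0, 4, 0, 1], [0, 0, 0, 0, 0, 0, 1], [0, 0, 0, 0, 0, 0, 1], [0, 0, 0, 0, 0, 0, 1]],
])

```text
t: 27.67
tool_pos: [0.5451, -0.1368, 0.2766]
ee_rot: [-0.006, 0.007, 0.707, -0.707]
wrist_force: [-0.7, 2.3, 7.9]
width: 0.0181
```

```bash
python3 -c "
from h import *
st()"
```

```text
t27.67 tcp [ 545.1 -136.8  276.6] psi-91.1 y [ 0.002  0.    -1.   ] q [-0.35  0.12  1.39  0.    1.63  1.24] F [-0.7  2.3  7.9] T [0.75 0.32 0.07] w18.1
```

About 190° turned, with 2.7 mm of sink to match. Easing back 6° and lifting slowly.

Emit:
arm_command([
  [[0.2, -0.6, -0.7, 0, -2, 0, 1], [0, -0.6, 0, 0, -2, 0, 1], [0, -0.6, 0, 0, -2, 0, 1], [0, -0.5, 0, 0, 0, 0, 1], [0, 0, 0, 0, 0, 0, 1], [0, 0, 0, 0, 0, 0, 1]],
])

```text
t: 28.17
tool_pos: [0.5448, -0.1366, 0.2768]
ee_rot: [-0.03, 0.03, -0.706, 0.707]
wrist_force: [1.9, 0.0, -1.3]
width: 0.018
```

```bash
python3 -c "
from h import *
st()"
```

```text
t28.17 tcp [ 544.8 -136.6  276.8] psi-85.2 y [-0. -0. -1.] q [-0.35  0.12  1.39 -0.    1.64  1.14] F [ 1.9  0.  -1.3] T [ 0.1  -0.3   0.05] w18.0
```

Emit:
arm_command([
  [[-0.3, -0.4, 0, 0, 0, 0, 1], [0, -0.5, 0, 0, 0, 0, 1], [0, -0.5, 0, 0, 0, 0, 1], [0, -0.5, 0, 0, 0, 0, 1], [0, -0.5, 0, 0, 0, 0, 1], [0, 0, 0, 0, 0, 0, 1]],
])

```text
t: 28.67
tool_pos: [0.5448, -0.1365, 0.2795]
ee_rot: [0.03, -0.03, 0.706, -0.706]
wrist_force: [0.9, 0.7, -2.2]
width: 0.0176
```

```bash
python3 -c "
from h import *
st()"
```

```text
t28.67 tcp [ 544.8 -136.5  279.5] psi-85.1 y [-0.001 -0.    -1.   ] q [-0.35  0.12  1.38 -0.    1.64  1.14] F [ 0.9  0.7 -2.2] T [0.02 0.01 0.01] w17.6
```

Lifting freely (about −3 N is the driver's weight). Continuing slowly.

Emit:
arm_command([
  [[0, -0.7, 0, 0, 0, 0, 1], [0, -0.7, 0, 0, 0, 0, 1], [0, -0.7, 0, 0, 0, 0, 1], [0, -0.7, 0, 0, 0, 0, 1], [0, -0.7, 0, 0, 0, 0, 1], [0, -0.7, 0, 0, 0, 0, 1], [0, 0, 0, 0, 0, 0, 1]],
])

```text
t: 29.25
tool_pos: [0.5451, -0.1365, 0.2842]
ee_rot: [-0.03, 0.03, -0.706, 0.707]
wrist_force: [-0.4, -0.4, -2.8]
width: 0.0179
```

Emit:
arm_command([
  [[0, -0.7, 0, 0, 0, 0, 1], [0, -0.7, 0, 0, 0, 0, 1], [0, -0.7, 0, 0, 0, 0, 1], [0, -0.7, 0, 0, 0, 0, 1], [0, -0.7, 0, 0, 0, 0, 1], [0, -0.7, 0, 0, 0, 0, 1], [0, -0.7, 0, 0, 0, 0, 1], [0, -0.7, 0, 0, 0, 0, 1], [0, 0, 0, 0, 0, 0, 1]],
])

```text
t: 30.0
tool_pos: [0.5451, -0.1365, 0.2898]
ee_rot: [-0.03, 0.03, -0.706, 0.707]
wrist_force: [0.0, -1.3, -3.5]
width: 0.0177
```

```bash
python3 -c "
from h import *
st()"
```

```text
t30.00 tcp [ 545.1 -136.5  289.8] psi-85.1 y [ 0. -0. -1.] q [-0.35  0.12  1.36 -0.    1.66  1.14] F [ 0.  -1.3 -3.5] T [ 0.02  0.03 -0.04] w17.7
```

Emit:
arm_command([
  [[0, -5, 0, 0, 0, 0, 1], [0, -15, 0, 0, 0, 0, 1], [0, -20, 0, 0, 0, 0, 1], [0, -10, 0, 0, 0, 0, 1], [0.5, 0, -20, 0, -4, 0, 1], [0.5, 0, -35, 0, -5, 0, 1], [0.5, 0, -35, 0, -4, 0, 1], [0.5, 0, -35, 0, -4, 0, 1], [0.5, 0, -35, 0, 0, 0, 1], [0, 0, -20, 0, 0, 0, 1], [0, 0, 0, 0, 0, 0, 1], [0, 0, 0, 0, 0, 0, 1], [0, 0, 0, 0, 0, 0, 1]],
])

```text
t: 31.08
tool_pos: [0.4962, 0.0353, 0.3398]
ee_rot: [-0.134, 0.134, -0.694, 0.695]
wrist_force: [0.4, -0.4, -3.2]
width: 0.0175
```

```bash
python3 - <<'E'
from h import *
s,M=st()
np.set_printoptions(linewidth=220)
A=np.mean([grab("top")["image"].astype(np.float32) for _ in range(3)],0).mean(2);b=grab("scene");B=np.mean([grab("scene")["image"].astype(np.float32) for _ in range(3)],0).mean(2)
np.save("A2.npy",A);np.save("B2.npy",B)
print("screw scene");
for y in range(220,246): print(y,B[y,268:292].astype(int))
print("hole scene")
for y in range(140,162): print(y,B[y,370:400].astype(int))
print("hole top")
for y in range(218,246,1): print(y,A[y,212:242].astype(int))
E
```

```text
t31.08 tcp [496.2  35.3 339.8] psi-68.1 y [ 0.001 -0.001 -1.   ] q [-0.04 -0.04  1.42 -0.    1.75  1.15] F [ 0.4 -0.4 -3.2] T [-0.02 -0.01 -0.02] w17.5
screw scene
220 [139 138 135 129 116  96  72  44  24  40  70  95 109 114 114 114 114 114 114 113 114 119 130 148]
221 [138 137 133 121 103  90  80  53  23  23  47  78 103 112 114 114 114 114 115 114 114 114 118 128]
222 [131 131 125 108  92  92  86  57  23  15  29  59  90 107 113 114 114 114 114 114 114 113 113 116]
223 [119 119 113 100 100 104  88  53  22  13  19  40  68  94 108 113 115 114 114 113 114 114 113 113]
224 [106 105 101 104 112 105  76  41  19  18  25  33  47  72  96 110 114 114 114 113 113 114 113 113]
225 [ 98  92  97 111 110  88  55  29  26  39  54  60  54  61  84 106 114 115 114 113 113 113 114 113]
226 [ 97  89  95 100  87  60  36  37  53  71  91  97  90  83  91 106 114 115 116 115 114 113 113 113]
227 [ 80  77  75  69  53  36  41  66  89 106 121 126 121 115 113 115 115 115 115 115 115 114 113 112]
228 [ 48  48  43  34  25  37  67  97 119 130 136 138 136 133 131 127 119 113 114 116 115 115 114 113]
229 [ 20  20  18  
[... 5979 characters left out ...]
 64 64 63 63 62 62 53 31 27]
239 [60 61 62 62 62 61 60 58 52 36 34 55 56 56 53 58 62 63 64 63 63 63 62 61 62 61 62 53 29 27]
240 [62 62 60 59 57 58 59 58 59 59 59 61 58 63 62 62 63 63 61 62 62 62 61 61 59 59 59 50 28 26]
241 [63 61 58 58 58 60 60 62 62 63 63 63 62 62 62 63 62 61 61 61 60 59 58 58 58 58 58 51 28 26]
242 [58 59 60 61 61 63 62 63 63 62 61 60 61 61 61 62 62 59 58 58 57 58 58 58 58 58 59 52 28 26]
243 [61 61 62 62 63 61 61 60 61 61 62 61 62 63 63 63 61 58 58 58 58 58 58 58 58 58 58 51 28 26]
244 [61 61 61 60 61 61 61 61 62 62 63 62 61 59 58 57 58 58 58 59 58 58 58 59 59 55 39 33 15 14]
245 [60 60 61 61 62 62 63 61 61 60 58 57 57 57 57 58 58 58 59 59 59 55 38 35 22 21 16 15 12 11]
```

```bash
python3 - <<'E'
from h import *
from scipy import ndimage as nd
a=grab("top");b=grab("scene");A=np.load("A2.npy");B=np.load("B2.npy")
A0=cv2.imread("pics/top0.png").astype(np.float32).mean(2);B0=cv2.imread("pics/scene0.png").astype(np.float32).mean(2)
h=tri(a,(224.6,232.2),b,(384.4,148.5));print("hole",h*1e3,atz(a,224.6,232.2,.055)*1e3,atz(b,384.4,148.5,.055)*1e3)
def blob(g,th,box,seed):
    x,y,w,hh=box;u=cv2.resize(g[y:y+hh,x:x+w],None,fx=8,fy=8,interpolation=cv2.INTER_CUBIC)
    l,n=nd.label(u>th);m=(l==l[int((seed[1]-y+.5)*8),int((seed[0]-x+.5)*8)])
    m=nd.binary_fill_holes(nd.binary_opening(m,iterations=8))
    c=max(cv2.findContours(m.astype(np.uint8),0,1)[0],key=len);e=cv2.fitEllipse(cv2.convexHull(c))
    q=lambda p:(np.array(p)+.5)/8-.5+[x,y]
    xs=np.where(m.any(0))[0];ys=np.where(m.any(1))[0]
    return q(e[0]).round(2),(np.array(e[1])/8).round(1),"bbox",(xs[[0,-1]]/8+x).round(1),(ys[[0,-1]]/8+y).round(1)
for n,g in(("t0",A0),("t2",A)):
    for s in((367.8,169.7),(366.9,189.8),(366.8,208),(365.4,232.7)):print(n,s,blob(g,45,(int(s[0])-10,int(s[1])-11,21,22),s))
np.set_printoptions(linewidth=220)
for y in range(199,217):print(y,A0[y,358:378].astype(int),A[y,358:378].astype(int))
E
```

```text
hole [508.53571317 234.66757388  58.95970625] [508.79845631 235.04001331  55.        ] [506.63737447 237.85523378  55.        ]
t0 (367.8, 169.7) (array([367.21, 169.52]), array([10. , 10.4]), 'bbox', array([362.8, 372.8]), array([165., 175.]))
t0 (366.9, 189.8) (array([366.42, 189.42]), array([10.4, 10.5]), 'bbox', array([361.9, 372. ]), array([184.9, 195. ]))
t0 (366.8, 208) (array([367.17, 207.23]), array([10.5, 10.8]), 'bbox', array([362.6, 373. ]), array([202.4, 213.1]))
t0 (365.4, 232.7) (array([364.93, 232.19]), array([10.8, 11.2]), 'bbox', array([359.9, 370.6]), array([227.1, 238. ]))
t2 (367.8, 169.7) (array([367.23, 169.56]), array([10.4, 10.6]), 'bbox', array([362.5, 372.9]), array([164.9, 175.2]))
t2 (366.9, 189.8) (array([366.45, 189.43]), array([10.7, 10.7]), 'bbox', array([361.8, 372.2]), array([184.8, 195.2]))
t2 (366.8, 208) (array([367.36, 209.  ]), array([11.1, 11.3]), 'bbox', array([362.1, 373.4]), array([203.9, 215. ]))
t2 (365.4, 232.7) (array([364.92, 232.22]), array([11.2, 11.4]), 'bbox', array([359.8, 370.9]), array([227. , 238.2]))
199 [32 15 15 16 15 15 16 
[... 1757 characters left out ...]
 34  41  63  67  68]
212 [ 6  5  4  4  5  5 35 44 46 60 63 53 35 21 17 18 39 54 58 58] [  7   5   5   5   8  71  96  85  75  76  60  87 104  94  48  24  46  64  68  68]
213 [13  5  5  4  2  4 16 27 31 36 33 21 17 16 16 17 39 57 57 58] [  9   5   5   5   5  26  66  79 102 101  98 109  95  54  25  22  46  66  68  68]
214 [14  7  4  4  4  3  6 13 13 20 17 16 17 15 17 18 39 56 58 59] [15  8  5  5  5  5 15 46 68 74 77 71 48 25 20 22 46 65 67 69]
215 [15 13 14  6  4  3  4 11 13 15 16 16 17 16 16 19 38 55 57 58] [17 17  9  5  5  5  5  5 13 17 26 23 19 20 20 23 46 65 68 68]
216 [14 17 17 15 13 14 15 15 15 16 16 15 16 15 17 19 39 55 58 58] [18 21 17  8  5  5  5  5 14 15 19 20 20 19 20 23 47 65 68 68]
```

```bash
python3 - <<'E'
from h import *
a=grab("top")
q=[atz(a,*p,.052)*1e3 for p in((367.22,169.54),(366.43,189.42),(364.92,232.2))]
print(np.round(q,1)); d=q[0]-q[2];d/=np.linalg.norm(d);n=np.array([-d[1],d[0],0])
print("spacing",(q[0]-q[1])@d,(q[1]-q[2])@d,"perp s2",(q[1]-q[2])@n)
for p,z in(((367.17,207.23),.089),((367.36,209.),.0865)):
    w=atz(a,*p,z)*1e3; w[2]=52; print(np.round(w,1),"along from s4",(w-q[2])@d,"perp",(w-q[2])@n)
E
```

```text
[[ 661.2 -150.2   52. ]
 [ 606.4 -144.2   52. ]
 [ 491.9 -132.3   52. ]]
spacing 55.143671716809386 115.12843525457357 perp s2 0.2296150390544782
[ 551.1 -138.3   52. ] along from s4 59.47305594042976 perp 0.2571575023550208
[ 546.9 -138.8   52. ] along from s4 55.37979913700875 perp -0.6475049074336883
```

The top-view fit puts the flange within about 1 mm of the hole both across and along the row, so the screw is upright to about 1–1.5°. Next I'll check the held driver's lower end before reinserting it.

```bash
python3 - <<'E'
from h import *
b=grab("scene");np.set_printoptions(linewidth=250)
s,M=st()
def ed(g,tcp,n):
    for dz in(.191,.18,.17,.16,.145,.135,.125):
        p=proj(b,tcp-[0,0,dz]); 
        if dz in(.18,.17,.16,.145,.135,.125):
            r=g[int(round(p[1])),:]; c=int(round(p[0]));print(n,dz,p.round(1),"cols from",c-13,r[c-13:c+14].astype(int))
        else: print(n,dz,p.round(1),"col down from",int(p[1])-2,g[int(p[1])-2:int(p[1])+12,int(round(p[0]))].astype(int))
ed(cv2.imread("pics/avg.png").astype(np.float32).mean(2),np.array([.5476,-.0769,.3212]),"ref")
ed(np.load("B2.npy"),np.array([.4962,.0353,.3398]),"now")
ed(grab("scene")["image"].astype(np.float32).mean(2),s["tool_pos"],"live")
E
```

```text
t31.63 tcp [496.   35.6 339.5] psi-68.1 y [-0. -0. -1.] q [-0.04 -0.04  1.42 -0.    1.75  1.15] F [-0.9 -1.  -3.4] T [0.02 0.03 0.02] w17.8
ref 0.191 [300.  207.7] col down from 205 [ 49  47  48  49  51  57  83 121 139 129 115 112 111 111]
ref 0.18 [299.7 205. ] cols from 287 [190 190 190 190 187 173 133  84  53  46  46  47  48  49  49  50  49  49  50  58  80 101 110 112 112 112 112]
ref 0.17 [299.5 202.6] cols from 286 [190 190 190 190 190 189 179 149  98  62  60  66  69  70  70  67  64  58  53  52  62  84 102 109 112 114 115]
ref 0.16 [299.3 200. ] cols from 286 [190 190 190 190 190 188 174 138 100  83  80  76  71  67  69  74  78  80  77  76  87 105 114 125 148 173 179]
ref 0.145 [298.9 196.2] cols from 286 [190 190 190 190 190 189 180 154 116  87  71  55  48  47  49  55  66  77  83  93 109 135 164 183 189 190 190]
ref 0.135 [298.6 193.5] cols from 286 [190 190 190 190 190 190 186 170 135 100  74  55  47  48  50  58  73  87  99 116 142 167 184 189 190 190 191]
ref 0.125 [298.4 190.8] cols from 285 [190 189 188 188 189 188 181 160 133 115 101  76  54  48  48  54  74  99 116 137 165 
[... 1193 characters left out ...]
84 183 184]
live 0.17 [323.5 157.3] cols from 310 [106 105 104  98  80  51  33  46  70  94 110 115 114 112 105  89  77  72  76 116 161 180 183 184 184 183 184]
live 0.16 [323.4 154.6] cols from 310 [106 106 104  94  71  44  37  58  87 105 102  90  75  69  67  69  74  77  88 124 164 181 183 184 184 184 184]
live 0.145 [323.4 150.3] cols from 310 [ 46  50  51  39  26  23  27  35  46  57  61  52  45  45  46  52  59  61  61  67  75  81  90  93  95 104 132]
live 0.135 [323.4 147.4] cols from 310 [29 25 24 23 22 23 24 22 24 26 33 40 43 44 45 42 35 25 22 22 24 24 22 20 21 29 58]
live 0.125 [323.3 144.5] cols from 310 [48 41 38 39 39 39 37 38 38 39 44 44 45 44 46 48 47 42 39 38 37 37 37 38 36 38 51]
```

Emit:
arm_command([
  [[-8, 0, -16, 0, 0, 0, 1], [-14.5, 0, -30, 0, 0, 0, 1], [-14.5, 0, -30, 0, 0, 0, 1], [-14.5, 0, -30, 0, 0, 0, 1], [-14.5, 0, -30, 0, 0, 0, 1], [-14.5, 0, -29, 0, 0, 0, 1], [-7.4, 0, -14.7, 0, 0, 0, 1], [0, 20, 0, 0, 0, 0, 1], [0, 25, 0, 0, 0, 0, 1], [0, 20, 0, 0, 0, 0, 1], [0, 12, 0, 0, 0, 0, 1], [0, 0, 0, 0, 0, 0, 1], [0, 0, 0, 0, 0, 0, 1]],
])

```text
t: 32.77
tool_pos: [0.5104, 0.2352, 0.2622]
ee_rot: [-0.134, 0.135, -0.694, 0.694]
wrist_force: [-0.5, -0.5, -3.2]
width: 0.0182
```

```bash
python3 - <<'E'
from h import *
s,M=st();b=grab("scene");np.set_printoptions(linewidth=250)
g=np.mean([grab("scene")["image"].astype(np.float32).mean(2) for _ in range(3)],0)
print(proj(b,s["tool_pos"]-[0,0,.192]),proj(b,s["tool_pos"]-[0,0,.155]),proj(b,[.509,.235,.055]))
for y in range(124,160):print(y,g[y,370:400].astype(int))
E
```

```text
t32.77 tcp [510.4 235.2 262.2] psi-68.1 y [-0.001 -0.    -1.   ] q [ 0.33  0.13  1.41 -0.    1.61  1.52] F [-0.5 -0.5 -3.2] T [ 0.   -0.02  0.01] w18.2
[385.29432953 146.08974411] [386.81877496 136.66867621] [384.25843668 149.55358319]
124 [180 180 180 179 180 180 179 178 177 173 165 154 140 126 114 100  79  54  40  41  44  39  31  28  26  22  17  12   9   6]
125 [180 180 179 179 180 180 180 179 179 179 177 173 166 154 139 123  98  64  38  34  37  39  41  42  41  38  34  29  24  17]
126 [180 180 180 179 180 180 180 179 179 180 179 179 177 173 164 148 116  73  45  39  40  44  48  49  49  47  46  43  37  25]
127 [180 180 180 180 180 180 180 179 179 179 180 180 179 177 170 150 115  73  47  43  45  48  50  51  51  50  49  47  38  26]
128 [180 180 180 180 180 179 180 179 179 179 180 180 179 172 159 133  96  62  46  44  46  49  50  51  51  51  49  42  33  21]
129 [180 180 180 180 180 180 180 180 179 179 180 178 173 161 138 107  75  52  43  44  47  49  51  51  52  51  47  39  30  22]
130 [180 180 180 180 180 180 179 180 180 179 178 173 160 139 112  87  63  47  44  44  47  50  51  52  52  51
[... 2491 characters left out ...]
 64 73 70 56 46 45 45 45 42]
153 [94 90 78 62 53 51 50 50 49 46 41 37 36 34 33 31 32 37 45 55 65 72 75 68 54 46 46 46 44 39]
154 [90 80 67 54 50 50 50 51 51 51 48 45 43 42 39 38 40 48 59 68 72 75 71 61 51 46 46 46 42 36]
155 [76 66 55 50 48 50 52 52 52 52 51 49 48 47 46 45 46 53 62 68 69 70 65 55 48 46 46 45 39 31]
156 [55 51 48 47 49 51 52 52 53 52 51 50 49 48 47 47 47 49 53 54 56 58 55 49 46 44 42 38 33 28]
157 [37 38 40 45 48 51 52 53 52 51 49 49 49 48 47 47 47 45 45 44 46 49 48 46 44 41 36 31 28 27]
158 [31 31 33 39 45 49 51 51 51 50 50 48 48 47 47 47 46 44 42 42 44 46 46 44 41 36 31 27 27 27]
159 [31 29 28 32 37 43 46 49 49 49 49 48 48 47 47 46 45 43 41 43 44 45 45 42 36 31 27 26 27 27]
```

Emit:
arm_command([
  [[0, 5, 0, 0, 0, 0, 1], [0, 4, 0, 0, 0, 0, 1], [0, 3, 0, 0, 0, 0, 1], [0, 2, 0, 0, 0, 0, 1], [0, 2, 0, 0, 0, 0, 1], [0, 1.5, 0, 0, 0, 0, 1], [0, 1.5, 0, 0, 0, 0, 1], [0, 0, 0, 0, 0, 0, 1]],
])

```text
t: 33.63
tool_pos: [0.5103, 0.2353, 0.2431]
ee_rot: [-0.134, 0.134, -0.694, 0.694]
wrist_force: [0.4, 0.4, -3.6]
width: 0.0179
```

Emit:
arm_command([
  [[0, 1.5, 0, 0, 0, 0, 1], [0, 1.5, 0, 0, 0, 0, 1], [0, 0, 0, 0, 0, 0, 1]],
])

```text
t: 33.88
tool_pos: [0.5104, 0.2353, 0.2402]
ee_rot: [-0.134, 0.134, -0.694, 0.694]
wrist_force: [0.1, 0.4, -4.1]
width: 0.0177
```

```bash
python3 -c "
from h import *
st()"
```

```text
t33.88 tcp [510.4 235.3 240.2] psi-68.1 y [-0. -0. -1.] q [0.33 0.13 1.44 0.   1.56 1.52] F [ 0.1  0.4 -4.1] T [ 0.09  0.12 -0.02] w17.7
```

It is in the hole with no contact force. Lowering the rest of the way.

Emit:
arm_command([
  [[0, 3, 0, 0, 0, 0, 1], [0, 4, 0, 0, 0, 0, 1], [0, 4, 0, 0, 0, 0, 1], [0, 4, 0, 0, 0, 0, 1], [0, 4, 0, 0, 0, 0, 1], [0, 4, 0, 0, 0, 0, 1], [0, 4, 0, 0, 0, 0, 1], [0, 3, 0, 0, 0, 0, 1], [0, 2, 0, 0, 0, 0, 1], [0, 1, 0, 0, 0, 0, 1], [0, 0, 0, 0, 0, 0, 1], [0, 0, 0, 0, 0, 0, 1]],
])

```text
t: 34.88
tool_pos: [0.5105, 0.2353, 0.2074]
ee_rot: [-0.134, 0.134, -0.694, 0.694]
wrist_force: [0.1, 0.4, -4.1]
width: 0.018
```

Emit:
arm_command([
  [[0, 0.7, 0, 0, 0, 0, 1], [0, 0.7, 0, 0, 0, 0, 1], [0, 0, 0, 0, 0, 0, 1]],
])

```text
t: 35.13
tool_pos: [0.5105, 0.2354, 0.2062]
ee_rot: [0.134, -0.134, 0.694, -0.694]
wrist_force: [-1.7, -0.1, -3.3]
width: 0.018
```

```bash
python3 -c "
from h import *
st()"
```

```text
t35.13 tcp [510.5 235.4 206.2] psi-68.1 y [ 0.  0. -1.] q [0.33 0.15 1.49 0.   1.5  1.52] F [-1.7 -0.1 -3.3] T [ 0.15  0.32 -0.02] w18.0
```

Emit:
arm_command([
  [[0.4, 0.7, 0, 0, 0, 0, 1], [0, 0.7, 0, 0, 0, 0, 1], [0, 0.6, 0, 0, 0, 0, 1], [0, 0, 0, 0, 0, 0, 1]],
])

```text
t: 35.47
tool_pos: [0.5102, 0.2351, 0.204]
ee_rot: [-0.134, 0.134, -0.694, 0.694]
wrist_force: [0.4, 0.3, -3.3]
width: 0.0178
```

Emit:
arm_command([
  [[0, 0.6, 0, 0, 0, 0, 1], [0, 0.6, 0, 0, 0, 0, 1], [0, 0, 0, 0, 0, 0, 1]],
])

```text
t: 35.72
tool_pos: [0.5102, 0.2351, 0.2028]
ee_rot: [-0.134, 0.134, -0.694, 0.694]
wrist_force: [-0.8, 0.4, -3.6]
width: 0.018
```

```bash
python3 -c "
from h import *
st()"
```

```text
t35.72 tcp [510.2 235.1 202.8] psi-68.1 y [ 0. -0. -1.] q [ 0.33  0.15  1.5  -0.    1.49  1.52] F [-0.8  0.4 -3.6] T [ 0.05  0.09 -0.05] w18.0
```

Emit:
arm_command([
  [[0, 0.5, 0, 0, 0, 0, 1], [0, 0.5, 0, 0, 0, 0, 1], [0, 0.5, 0, 0, 0, 0, 1], [0, 0, 0, 0, 0, 0, 1]],
])

```text
t: 36.05
tool_pos: [0.5104, 0.2352, 0.2026]
ee_rot: [-0.135, 0.134, -0.694, 0.694]
wrist_force: [-2.4, -0.2, 2.5]
width: 0.0178
```

```bash
python3 -c "
from h import *
st()"
```

```text
t36.05 tcp [510.4 235.2 202.6] psi-68.1 y [ 0.001  0.    -1.   ] q [ 0.33  0.15  1.5  -0.    1.49  1.52] F [-2.4 -0.2  2.5] T [-0.13  0.54  0.06] w17.8
```

The driver is on the floor of the hole: TCP stopped at 0.2026 with upward force. Releasing gently, then backing straight up.

Emit:
arm_command([
  [[0, -0.7, 0, 0, 0, 0, 1], [0, 0, 0, 0, 0, 0, 0.75], [0, 0, 0, 0, 0, 0, 0.7], [0, 0, 0, 0, 0, 0, 0.6], [0, 0, 0, 0, 0, 0, 0.5], [0, 0, 0, 0, 0, 0, 0.4], [0, 0, 0, 0, 0, 0, 0.4], [0, 0, 0, 0, 0, 0, 0.4], [0, -5, 0, 0, 0, 0, 0.4], [0, -15, 0, 0, 0, 0, 0.4], [0, -25, 0, 0, 0, 0, 0.4], [0, -30, 0, 0, 0, 0, 0.4], [0, -30, 0, 0, 0, 0, 0.4], [0, -10, 0, 0, 0, 0, 0.4], [8, 0, 30, 0, 0, 0, 0.4], [10, 0, 38, 0, 0, 0, 0.4], [10, 0, 38, 0, 0, 0, 0.4], [0, 0, 0, 0, 0, 0, 0.4], [0, 0, 0, 0, 0, 0, 0.4], [0, 0, 0, 0, 0, 0, 0.4]],
])

```text
t: 37.72
tool_pos: [0.5235, 0.1264, 0.3165]
ee_rot: [0.134, -0.134, 0.695, -0.694]
wrist_force: [-0.4, 0.6, 0.1]
width: 0.0566
```

```bash
python3 - <<'E'
from h import *
from scipy import ndimage as nd
st()
a=grab("top");b=grab("scene");A=a["image"].astype(int);B=b["image"].astype(int)
A0=cv2.imread("pics/top0.png").astype(int)[...,::-1];B0=cv2.imread("pics/scene0.png").astype(int)[...,::-1]
# bar & screw: compare with start frame in the block area
for n,g,g0,(x,y,w,h) in(("scene",B,B0,(350,105,80,75)),("top",A,A0,(170,200,85,65))):
    d=lambda q:(q[y:y+h,x:x+w].mean(2)<(30 if n=="scene" else 9))
    for k,m in(("now",d(g)),("start",d(g0))):
        l,c=nd.label(m);sz=nd.sum(m,l,range(1,c+1));o=np.argsort(sz)[::-1][:3]
        print(n,k,[(int(sz[i]),tuple(np.round(np.array(nd.center_of_mass(m,l,i+1))[::-1]+[x,y],1))) for i in o])
    print(n,"abs diff",np.abs(g-g0)[y:y+h,x:x+w].mean())
E
```

```text
t37.72 tcp [523.5 126.4 316.5] psi-68.2 y [-0.001  0.001 -1.   ] q [0.13 0.06 1.37 0.   1.71 1.32] F [-0.4  0.6  0.1] T [ 0.01 -0.01 -0.01] w56.6
scene now [(557, (np.float64(393.0), np.float64(130.7))), (298, (np.float64(384.2), np.float64(161.5))), (127, (np.float64(363.4), np.float64(113.4)))]
scene start [(530, (np.float64(393.2), np.float64(129.5))), (113, (np.float64(400.0), np.float64(156.2)))]
scene abs diff 25.349722222222223
top now [(187, (np.float64(239.8), np.float64(203.6))), (181, (np.float64(207.5), np.float64(234.2))), (171, (np.float64(204.5), np.float64(209.0)))]
top start [(221, (np.float64(218.8), np.float64(229.5))), (144, (np.float64(189.8), np.float64(238.4))), (1, (np.float64(189.0), np.float64(258.0)))]
top abs diff 40.67716440422323
```

Emit:
arm_command([
  [[10, 0, 38, 0, 0, 0, 0.4], [10, 0, 38, 0, 0, 0, 0.4], [10, 0, 38, 0, 0, 0, 0.4], [10, 0, 38, 0, 0, 0, 0.4], [10, 0, 38, 0, 0, 0, 0.4], [10, -5, 38, 0, 0, 0, 0.4], [10, -5, 38, 0, 0, 0, 0.4], [10, 0, 38, 0, 0, 0, 0.4], [10, 0, 38, 0, 0, 0, 0.4], [0, 0, 0, 0, 0, 0, 0.4], [0, 0, 0, 0, 0, 0, 0.4], [0, 0, 0, 0, 0, 0, 0.4]],
])

```text
t: 38.82
tool_pos: [0.568, -0.2233, 0.3267]
ee_rot: [0.135, -0.135, 0.695, -0.694]
wrist_force: [-0.1, -0.7, -0.4]
width: 0.0564
```

```bash
python3 - <<'E'
from h import *
from scipy import ndimage as nd
st()
a=grab("top");b=grab("scene");A=a["image"].astype(int);B=b["image"].astype(int)
A0=cv2.imread("pics/top0.png").astype(int)[...,::-1];B0=cv2.imread("pics/scene0.png").astype(int)[...,::-1]
for n,g,g0,(x,y,w,h) in(("scene",B,B0,(350,105,80,75)),("top",A,A0,(170,200,85,65))):
    d=lambda q:(q[y:y+h,x:x+w].mean(2)<(22 if n=="scene" else 9))
    for k,m in(("now",d(g)),("start",d(g0))):
        l,c=nd.label(m);sz=nd.sum(m,l,range(1,c+1));o=np.argsort(sz)[::-1][:3]
        print(n,k,[(int(sz[i]),tuple(np.round(np.array(nd.center_of_mass(m,l,i+1))[::-1]+[x,y],1))) for i in o])
    print(n,"abs diff",np.abs(g-g0)[y:y+h,x:x+w].mean())
# bystanders diff
for n,g,g0,boxes in(("scene",B,B0,dict(bottle=(440,135,45,65),tub=(395,210,75,70),tape=(155,270,55,40))),):
    for k,(x,y,w,h) in boxes.items(): print(k,np.abs(g-g0)[y:y+h,x:x+w].mean().round(1))
for s in((366.8,208.5),):
    u=A.mean(2)[198:220,357:378];l,c=nd.label(u>45);m=l==l[10,9];print("flange top centroid",np.array(nd.center_of_mass(m))[::-1]+[357,198])
E
```

```text
t38.82 tcp [ 568.  -223.3  326.7] psi-68.0 y [-0.001  0.001 -1.   ] q [-0.47  0.22  1.17  0.    1.75  0.72] F [-0.1 -0.7 -0.4] T [-0.05 -0.02  0.02] w56.4
scene now [(316, (np.float64(388.6), np.float64(133.1))), (127, (np.float64(402.8), np.float64(123.7)))]
scene start [(473, (np.float64(392.8), np.float64(129.6)))]
scene abs diff 14.862166666666667
top now [(63, (np.float64(189.6), np.float64(240.2))), (47, (np.float64(223.0), np.float64(240.0))), (43, (np.float64(223.7), np.float64(229.1)))]
top start [(221, (np.float64(218.8), np.float64(229.5))), (144, (np.float64(189.8), np.float64(238.4))), (1, (np.float64(189.0), np.float64(258.0)))]
top abs diff 22.092669683257917
bottle 13.0
tub 14.4
tape 12.8
flange top centroid [367.30769231 208.69230769]
```

```bash
python3 -c "
from rig import arm
print(arm.job_done())"
```

```text
the job is handed in; nothing more can be done
None
```

The job is handed in at about 39 s of the 72 s, with every step carried out; I got no verdict back.

- **Fitting the socket:** I took the driver from the block and felt it down over the screw's head with pushes of about 10 N or less. The squares matched within 6° of turning.
- **Bringing the screw upright:** While I pushed the head over, the driver pivoted a few degrees in the finger pads. So I let go once, with the driver standing on the head, measured it with both cameras, and regripped it upright.
- **Turning and returning:** I turned the driver about 193° clockwise, following it down 2.7 mm, which matches the expected sink. I then eased back 6°, lifted off slowly, stood the driver on the floor of its own hole and let go.

**Last checks:**
- **Screw:** the top camera puts it within about 1–1.5° of square. A rougher reading from the scene camera alone suggested up to about 3°, which is still inside the 5° limit.
- **Driver:** its bar is back within about 1 px of where it started in the scene view. The top-view comparison of the bar was inconclusive because of changed shadows and brightness.
- **Bystanders:** the bottle, tub and tape measure showed only a brightness change that was about the same for all three. I did not measure their positions, and the smaller driver was only glimpsed as part of the block-area check.
- **Hand:** it was clear of everything, with no force on the wrist.

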